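Cull the spoilt specimens and photograph the copper one

ROBOT

A 7-joint arm with a two-finger parallel gripper is mounted at the origin on the work surface. World frame = base frame: x ahead of the robot, y to its left, z up, the work surface at z = 0. Lengths are in mm, angles in rad, forces in N, time in s.
With the tool pointing down it reaches from about 425 to 1025 mm from the base axis. Payload 3.6 kg.
Tool frame: the origin (TCP) lies where the fingers leave the gripper's body, on its centre line; the fingertips stand 73 mm ahead of it and the grasp point (between the pads) lies 54 mm ahead of it; z points along the fingers, y is the direction in which the jaws open and shut (so a half turn about z gives the same grasp; the last joint's range is limited). The gripper opens to 85 mm and grips with 20 to 120 N. Pads are 22 mm wide; open, the fingers measure 114 mm over their backs; the gripper's body (76 mm by 85 mm) begins 54 mm behind the grasp point. The pads swing forward as they close: fully open they stand 13 mm farther back than shut.
Start: joints at [1.062, 0.591, 0.048, 1.609, -0.033, 0.943, -0.034], TCP at [292.847, -663.227, 303.902] pointing down, gripper open.
Joint ranges: [-2.69, 2.69], [-0.47, 2.24], [-1.27, 1.36], [0.19, 2.51], [-1.53, 4.68], [0.08, 2.07], [-3.09, 3.09]. Speed limits (rad/s): [2.57, 2.57, 3.14, 3.14, 3.14, 3.14, 3.14].

INTERFACE

Orientations are given as a rotation vector (axis times angle).
In Python, from cell import status, eyes, manip, nets gives the robot as it stands.
- The arm moves only by the tool play_rows, never from a script. Its argument "moves" is a list that holds one entry, the list of rows, each a list of 7 numbers: the opening in per cent of the stroke, from 0 (shut) to 100 (fully open), then the shift along the tool's x, y, z in units of 30 mm (1.0 is 30 mm), then the turn, a rotation vector about the tool's x, y, z in units of 6 degrees (1.0 is 6 degrees). In form: [[[jaw, tx, ty, tz, rx, ry, rz], ...]]. A call has 1 to 20 rows; each row is the pose to reach, as a shift and turn from the pose commanded when the call began, along the tool's axes at that moment; what a row does not reach only later rows make up. A row lasts 1/12 s, in which the tool goes at most 41.7 mm and 7.16 degrees, less where a joint would pass 70% of its speed; a pose out of reach is approached as far as the arm can. A call with a gripper value outside its range is refused whole. The fingers move at their own pace and stop on an object; the grip force is fixed at half the most. Time passes only in rows, so rows that repeat a pose let the fingers close. It gives the time, the measured TCP pose, the force and the opening at its end, in the units of the state.
- status.state(): the state, without advancing time (a new reading comes with each control period).
- eyes.grab_frame(name): name is "scene" or "top"; returns a dict with "img" (400x640x3 uint8, red, green, blue), "mtx" (3x3 intrinsics, pixels), "k1" (the pictures are not rectified: a ray, as slopes to the right and down, at radius r is drawn at 1 + k1 r^2 times it, then the intrinsics apply), "origin" and "rotation" of the camera in the world. Camera axes: x right, y up, looking along -z (the intrinsics and any distortion apply to the point x, -y, -z); pixel columns grow to the right and rows downward; lengths in mm; the calibration is good to about 2 mm. A picture is of the moment at which its call begins. There is no depth.
- manip.job_done(): hands the job in, once; it reports no verdict.
Trained networks look in a picture, given as the dict that the camera call returned (one of the last four; its "shot" number tells which), for a name from the list of things; names that differ only in an ending like _2 or _b are one class to them, and where a whole thing is asked for, a point or a joint stands for the part that bears it (a point fixed in the world has none). Each returns a list of dicts, best first, with "confidence" (0 to 1); they miss things now and then, are a little off and sometimes report something else, mostly with a low value. They report only what shows in the picture. A call takes as long as a camera call. They do not tell look-alikes from the thing itself.
- nets.masks_of(picture, target): "region" (400x640 bool, what is visible of it).
- nets.mark_of(picture, target): "location" ([x, y, z] in mm, in the coordinates of the camera as it stood for that picture, good to about 4 mm: a listed point, or the origin of a listed thing).
The state is a dict: "time_s": time; "q": joint angles; "qvel": joint speeds; "joint_efforts": joint torques, N m; "tcp_pos": TCP position; "ee_rot": TCP orientation; "ft_force": force on the tool from outside, world axes, zero at the start; "moment": the same for the moment, N m; "width": finger opening in mm.
Only numpy, scipy, OpenCV 4.12 (cv2) and the standard library are available. Lean on these libraries where they do the work, as an engineer would, in place of code of your own. Each camera call takes 0.05 s, during which the arm holds its last target.

TASK

Pick every misshapen steel specimen (corner broken off, side notched, too short, or bent) out of the batch on the blue mat, put them all in the open reject drawer and push the drawer fully shut. Then set the copper specimen flat in the middle of the white ring on the microscope's stage, let go of it, and press the red exposure plunger fully down while it lies there; let the plunger come up, and put the copper specimen back on the mat. The sound specimens belong on the mat at the end (put back any that gets knocked off it), and the other things on the table must not be knocked about.

Things in the scene. Friction and masses are not known exactly. Their poses are not given: they have to be found in the camera images.
- mat: Blue flat mat on the table, 200 (its x) x 340 (its y) x 3 mm, fixed, on which the specimens lie. Origin: centre of its underside, on the table; z up.
- chipped_left: Faulty bright steel specimen: block 44 (x) x 26 (y) x 20 mm high, with the corner at +x, +y missing over 22 x 13 mm, full height, so that it is the full 26 mm wide only for x from -22 to 0 mm. About 140 g. Origin: underside centre of the whole 44 x 26 block; z up. May be absent.
- chipped_right: Faulty dark steel specimen: block 44 (x) x 26 (y) x 20 mm high, with the corner at +x, -y missing over 22 x 13 mm, full height, so that it is the full 26 mm wide only for x from -22 to 0 mm. About 140 g. Origin: underside centre of the whole 44 x 26 block; z up. May be absent.
- short_piece: Faulty bright steel specimen, too short: 26 (x) x 26 (y) x 20 mm high instead of 44 x 26 x 20. About 105 g. Origin: underside centre; z up. May be absent.
- bent_piece: Faulty dark steel specimen, bent to a shallow V: two straight limbs 16 mm wide and 20 mm high, one running from the elbow 22 degrees from +x towards +y, the other mirrored (22 degrees from -x towards +y), each reaching 27.5 mm from the elbow. About 130 g. Origin: underside, at the elbow; z up. May be absent.
- notched_piece: Faulty bright steel specimen: block 44 (x) x 26 (y) x 20 mm high, with a notch 14 mm wide (x from -7 to 7 mm) and 10 mm deep bitten into the middle of its +y side, full height. About 155 g. Origin: underside centre of the whole 44 x 26 block; z up. May be absent.
- sound_1: Sound bright steel specimen, a whole block 44 (x) x 26 (y) x 20 mm high, 180 g. Origin: centre of the underside as it lies at the start; z up. May be absent.
- sound_2: Sound dark steel specimen, a whole block 44 (x) x 26 (y) x 20 mm high, 180 g. Origin: centre of the underside as it lies at the start; z up. May be absent.
- copper_piece: The one copper-coloured specimen, a whole block 44 (x) x 26 (y) x 20 mm high, about 200 g. Origin: centre of the underside as it lies at the start; z up. Always present.
- cab_drawer0 (a joint): Opening in m of the red-fronted reject drawer of the low grey cabinet (220 deep x 250 wide x 90 mm high, fixed on the table to the robot's left, front facing the robot): 0 = fully shut, 0.15 = fully out; starts 0.12 to 0.145 open. 1 N of friction, no spring or latch; push it shut.
- drawer_mid (a point): Centre of the reject drawer's inner floor (moves with it), 22 mm above the table. x points into the cabinet, the way it shuts; y across; z up. Inside 175 (x) x 208 (y) mm; walls 46 mm above the floor, red front 57 mm. Open by q, the part from x = -87 mm to x = q - 94 mm is clear above, the rest lies under the cabinet's top (90 mm above the table).
- cab_drawer0_handle (a point): Middle of the drawer's steel bar handle, which runs along the drawer's y for 120 mm, 35 mm in front of the red front and 52 mm above the table (moves with the drawer). Axes as drawer_mid.
- stage_mid (a point): Middle of the top of the microscope's black stage plate, 120 x 120 mm, 75 mm above the table, with a white ring 70 mm across painted round it. x points to the microscope's column, z up. Objective and tube hang 155 mm along +x, from 210 mm above the table up; the column stands at 215 mm. The cream base is 160 mm wide (y), from x = -60 to 260 mm, 45 mm high.
- plunger (a joint): Stroke of the sprung exposure plunger, in m: 0 = up, 0.014 = pressed fully down. Springs back by itself; pressing needs 3.6 N to start and about 12 N at full stroke.
- plunger_top (a point): Middle of the top face of the plunger's red cap (36 mm across), 68 mm above the table when up (moves with it); pressed straight down. It stands on a grey box 75 x 100 x 40 mm high on the table beyond the mat.
- jar: Bystander: amber glass jar with white cap, 54 mm across, 75 mm high. Origin: underside centre.
- tin: Bystander: brass and green tin, 72 mm across, 80 mm high. Origin: underside centre.
- driver: Bystander: screwdriver lying on the table, 160 mm long. Origin: underside centre (about its middle).
- eyepiece: Bystander: black eyepiece standing on the table, 42 mm across, 50 mm high. Origin: underside centre.
- slide_box: Bystander: orange box, 85 x 60 x 30 mm high. Origin: underside centre.
Mind the look-alikes: they are no part of the job. What is shaped like the chipped_left but green, purple or turquoise is not meant.

How it is judged (in metres and radians):
On the way, in this order (a step that is already met when the one before it is completed fails the run):
1. every misshapen specimen lies in the reject drawer and the drawer is fully shut (x of chipped_left in the frame of drawer_mid between -0.086 and 0.086 m and y of chipped_left in the frame of drawer_mid between -0.103 and 0.103 m and z of chipped_left in the frame of drawer_mid between -0.012 and 0.06 m and x of chipped_right in the frame of drawer_mid between -0.086 and 0.086 m and y of chipped_right in the frame of drawer_mid between -0.103 and 0.103 m and z of chipped_right in the frame of drawer_mid between -0.012 and 0.06 m and x of short_piece in the frame of drawer_mid between -0.086 and 0.086 m and y of short_piece in the frame of drawer_mid between -0.103 and 0.103 m and z of short_piece in the frame of drawer_mid between -0.012 and 0.06 m and x of bent_piece in the frame of drawer_mid between -0.086 and 0.086 m and y of bent_piece in the frame of drawer_mid between -0.103 and 0.103 m and z of bent_piece in the frame of drawer_mid between -0.012 and 0.06 m and x of notched_piece in the frame of drawer_mid between -0.086 and 0.086 m and y of notched_piece in the frame of drawer_mid between -0.103 and 0.103 m and z of notched_piece in the frame of drawer_mid between -0.012 and 0.06 m and value of joint cab_drawer0 below 0.008 m), for 0.2 s.
2. the copper specimen lies flat in the middle of the white ring on the stage, let go (horizontal distance between copper_piece and stage_mid below 0.018 m and z of copper_piece in the frame of stage_mid between -0.005 and 0.006 m and angle between copper_piece's own z axis and vertical below 0.15 rad and contact force between copper_piece and the fingers below 0.2 N), for 0.2 s.
3. the plunger is pressed fully down while the copper specimen lies there (horizontal distance between copper_piece and stage_mid below 0.018 m and z of copper_piece in the frame of stage_mid between -0.005 and 0.006 m and angle between copper_piece's own z axis and vertical below 0.15 rad and value of joint plunger above 0.0125 m), for 0.1 s.
At the end, for the whole second after the job is handed in: Every misshapen specimen present is inside the reject drawer, the drawer is shut to within 8 mm, the copper specimen and every sound specimen present lie on the mat (centre over the mat, at most 5 mm past its edge), the plunger is up (within 3 mm), everything at rest (all of step 1 and x of sound_1 in the frame of mat between -0.105 and 0.105 m and y of sound_1 in the frame of mat between -0.175 and 0.175 m and z of sound_1 in the frame of mat between -0.006 and 0.03 m and x of sound_2 in the frame of mat between -0.105 and 0.105 m and y of sound_2 in the frame of mat between -0.175 and 0.175 m and z of sound_2 in the frame of mat between -0.006 and 0.03 m and x of copper_piece in the frame of mat between -0.105 and 0.105 m and y of copper_piece in the frame of mat between -0.175 and 0.175 m and z of copper_piece in the frame of mat between -0.006 and 0.03 m and value of joint plunger below 0.003 m and linear speed of each of chipped_left, chipped_right, short_piece, bent_piece, notched_piece, sound_1, sound_2, copper_piece below 0.02 m/s); the robot touches nothing.
It fails at once if a bystander (jar, tin, screwdriver, eyepiece, orange box) is shifted by more than 60 mm or tipped over (distance of any of jar, tin, driver, eyepiece, slide_box from where it was at the start of the episode above 0.06 m or angle between any of jar, tin, eyepiece, slide_box's own z axis and vertical above 0.7 rad).
Of chipped_left, chipped_right, short_piece, bent_piece, notched_piece only 3 to 5 are there at a start; the rules pass over those that are not, and their reading is None.
Of sound_1, sound_2 only 1 to 2 are there at a start; the rules pass over those that are not, and their reading is None.
At some moment in a run one of chipped_left, chipped_right, short_piece, bent_piece, notched_piece, sound_1, sound_2 may be knocked a few centimetres aside while the robot is not near it.
It also fails if it takes over 210 s, if anything falls off the work surface, if the arm or the gripper's body presses on something with over 40 N, if the wrist force passes 120 N, or if a joint passes its speed limit or range.

## Working session

There is one attempt and no reset: what is moved stays moved. The work goes in short steps, Python scripts to look and compute and a tool call to move; the robot and the scene stay as the last step left them, time stands still between calls to the robot, and variables do not carry over. Pictures are saved under pics/ and viewed, and the job is handed in when it is done.

Besides the shell and the picture viewer there is one more tool, called after ">>>" as name([rows], argument=value, ...), one row to a line, values as JSON. play_rows: Moves the arm, as the interface text tells. Its arguments: {"type":"object","properties":{"moves":{"type":"array","items":{"type":"array","items":{"type":"array","items":{"type":"number"}}}}},"required":["moves"]}

```bash
ls; mkdir -p pics; cat > h.py <<'E'
import numpy as np, cv2
from scipy.spatial.transform import Rotation as R
from cell import status, eyes, manip, nets
def save(f,n): cv2.imwrite('pics/'+n, cv2.cvtColor(f['img'],cv2.COLOR_RGB2BGR))
def ray(f,u,v):
    K=np.array(f['mtx']); xd=(u-K[0,2])/K[0,0]; yd=(v-K[1,2])/K[1,1]
    x,y=xd,yd
    for _ in range(30):
        s=1+f['k1']*(x*x+y*y); x,y=xd/s,yd/s
    d=np.array(f['rotation'])@np.array([x,-y,-1.]); return np.array(f['origin']),d
def px2w(f,u,v,z):
    o,d=ray(f,u,v); return o+d*(z-o[2])/d[2]
def w2px(f,p):
    c=np.array(f['rotation']).T@(np.array(p,float)-np.array(f['origin'])); x,y=c[0]/-c[2],-c[1]/-c[2]
    s=1+f['k1']*(x*x+y*y); K=np.array(f['mtx']); return np.array([K[0,0]*x*s+K[0,2],K[1,1]*y*s+K[1,2]])
def c2w(f,l): return np.array(f['rotation'])@np.array(l)+np.array(f['origin'])
E
python3 - <<'E'
from h import *
s=status.state(); print(s)
for n in('scene','top'):
    f=eyes.grab_frame(n); save(f,n+'0.png'); print(n,f['origin'],f['rotation'],f['mtx'],f['k1'])
    for t in ['mat','chipped_left','chipped_right','short_piece','bent_piece','notched_piece','sound_1','copper_piece','drawer_mid','cab_drawer0_handle','stage_mid','plunger_top','jar','tin','driver','eyepiece','slide_box']:
        print(t,[(round(r['confidence'],2),c2w(f,r['location']).round(0).tolist(),w2px(f,c2w(f,r['location'])).round(0).tolist()) for r in nets.mark_of(f,t)][:5])
print(status.state()['time_s'])
E
```

```text
pics
{'time_s': 0.0, 'q': array([ 1.06151245,  0.59212284,  0.04831576,  1.60982181, -0.03331663,
        0.94269556, -0.03369174]), 'qvel': array([-0.00220819,  0.00185299,  0.00023587, -0.00038883,  0.00168838,
       -0.00130122, -0.00160913]), 'joint_efforts': array([ 3.92225566e-04, -5.48687446e+01,  1.54604148e+00, -1.98123908e+01,
        9.24476510e-03,  8.75050784e-03, -6.01827537e-06]), 'tcp_pos': array([ 292.5746613 , -662.62104155,  302.73867648]), 'ee_rot': array([-3.07180825e+00, -6.48071575e-01,  9.13062506e-04]), 'ft_force': array([-0.2642994 ,  0.43270409, -0.41241009]), 'moment': array([ 0.02821449, -0.00623785,  0.05070643]), 'width': 85.34655763108205}
scene [ 996.01955186 -811.08497789  689.28894134] [0.98425117 0.23002327 0.42261531] [[420.70300661   0.         318.82321719]
 [  0.         420.70300661 194.29683546]
 [  0.           0.           1.        ]] 0.009732793931118797Traceback (most recent call last):
  File "<stdin>", line 6, in <module>
  File "h.py", line 14, in w2px
    c=np.array(f['rotation']).T@(np.array(p,float)-np.array(f['origin'])); x,y=c[0]/-c[2],-c[1]/-c[2]
                                                                               ~^^^
IndexError: invalid index to scalar variable.
```

```bash
sed -i "s/np.array(f\['rotation'\])/R.from_rotvec(f['rotation']).as_matrix()/" h.py
python3 - <<'E'
from h import *
for n in('scene','top'):
    f=eyes.grab_frame(n); save(f,n+'0.png'); print(n,f['origin'],f['rotation'],f['mtx'],f['k1'])
    for t in ['mat','chipped_left','chipped_right','short_piece','bent_piece','notched_piece','sound_1','copper_piece','drawer_mid','cab_drawer0_handle','stage_mid','plunger_top','jar','tin','driver','eyepiece','slide_box']:
        print(t,[(round(r['confidence'],2),c2w(f,r['location']).round(0).tolist(),w2px(f,c2w(f,r['location'])).round(0).tolist()) for r in nets.mark_of(f,t)][:5])
print(status.state()['time_s'])
E
```

```text
scene [ 996.01955186 -811.08497789  689.28894134] [0.98425117 0.23002327 0.42261531] [[420.70300661   0.         318.82321719]
 [  0.         420.70300661 194.29683546]
 [  0.           0.           1.        ]] 0.009732793931118797
mat [(0.63, [510.0, -12.0, 4.0], [290.0, 222.0])]
chipped_left [(0.73, [700.0, 83.0, 69.0], [368.0, 202.0]), (0.64, [564.0, 116.0, 2.0], [327.0, 204.0]), (0.54, [335.0, 90.0, 4.0], [257.0, 189.0]), (0.54, [359.0, 282.0, 3.0], [294.0, 165.0]), (0.53, [699.0, -88.0, -0.0], [341.0, 260.0])]
chipped_right [(0.64, [455.0, 32.0, 4.0], [280.0, 209.0])]
short_piece []
bent_piece []
notched_piece [(0.51, [463.0, -54.0, 6.0], [267.0, 225.0])]
sound_1 [(0.66, [461.0, -54.0, 8.0], [266.0, 224.0]), (0.62, [560.0, 32.0, 8.0], [313.0, 217.0]), (0.18, [712.0, -190.0, -0.0], [328.0, 290.0])]
copper_piece [(0.73, [335.0, -198.0, 3.0], [194.0, 243.0]), (0.68, [552.0, -56.0, 3.0], [295.0, 235.0])]
drawer_mid [(0.64, [557.0, 320.0, 26.0], [352.0, 166.0])]
cab_drawer0_handle [(0.87, [521.0, 181.0, 51.0], [324.0, 176.0]), (0.7, [456.0, 32.0, 0.0], [281.0, 210.0])]
stage_mid [(0
[... 1292 characters left out ...]
553.0, 27.0, 4.0], [319.0, 210.0])]
copper_piece [(0.6, [545.0, -64.0, 3.0], [348.0, 212.0])]
drawer_mid [(0.6, [727.0, 178.0, -3.0], [271.0, 156.0]), (0.56, [555.0, 315.0, 25.0], [226.0, 210.0])]
cab_drawer0_handle [(0.59, [513.0, 178.0, 54.0], [269.0, 222.0])]
stage_mid [(0.96, [537.0, -389.0, 74.0], [457.0, 211.0])]
plunger_top [(0.42, [692.0, 80.0, 70.0], [301.0, 162.0])]
jar [(0.77, [727.0, 177.0, -6.0], [271.0, 156.0])]
tin [(0.66, [384.0, -306.0, -0.0], [426.0, 263.0])]
driver [(0.61, [331.0, -199.0, -1.0], [393.0, 280.0])]
eyepiece [(0.55, [712.0, -192.0, -5.0], [387.0, 160.0])]
slide_box [(0.55, [788.0, 80.0, -3.0], [301.0, 137.0]), (0.33, [333.0, -200.0, -2.0], [393.0, 280.0])]
1.9
```

View pics/scene0.png

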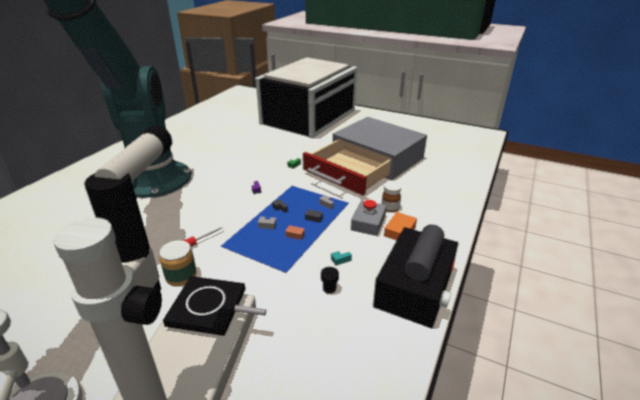

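View pics/top0.png

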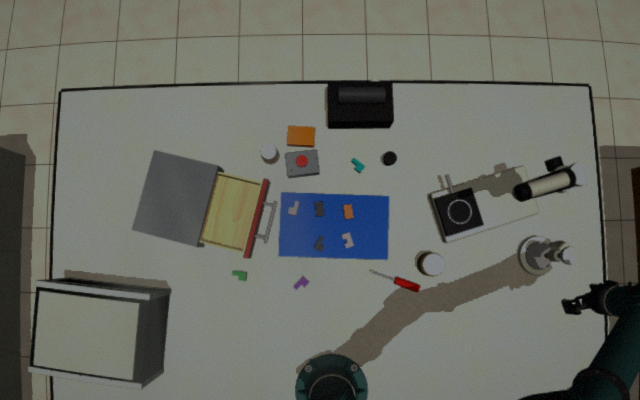

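```bash
python3 - <<'E'
from h import *
f=eyes.grab_frame('top'); i=f['img'][180:270,270:400]; g={'img':cv2.resize(i,None,fx=6,fy=6,interpolation=cv2.INTER_CUBIC)}; save(g,'crop1.png')
f=eyes.grab_frame('scene'); i=f['img'][175:280,215:355]; g={'img':cv2.resize(i,None,fx=5.5,fy=5.5,interpolation=cv2.INTER_CUBIC)}; save(g,'crop2.png')
E
```

```text
(no output)
```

View pics/crop1.png

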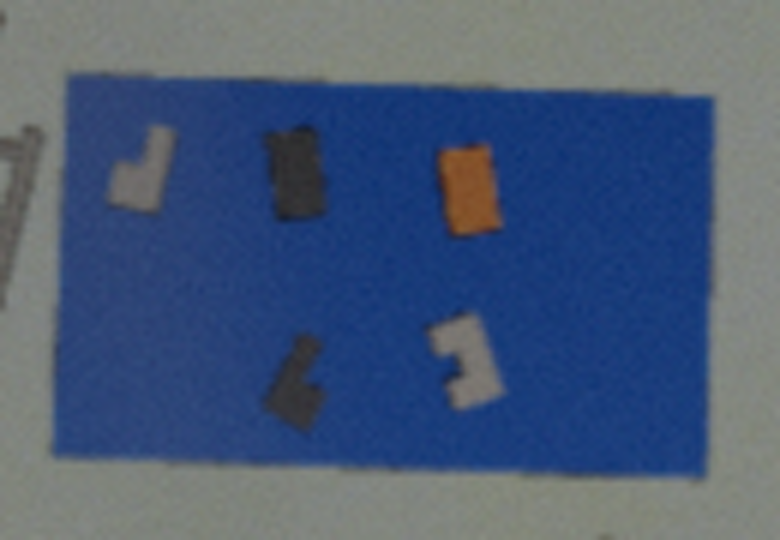

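View pics/crop2.png

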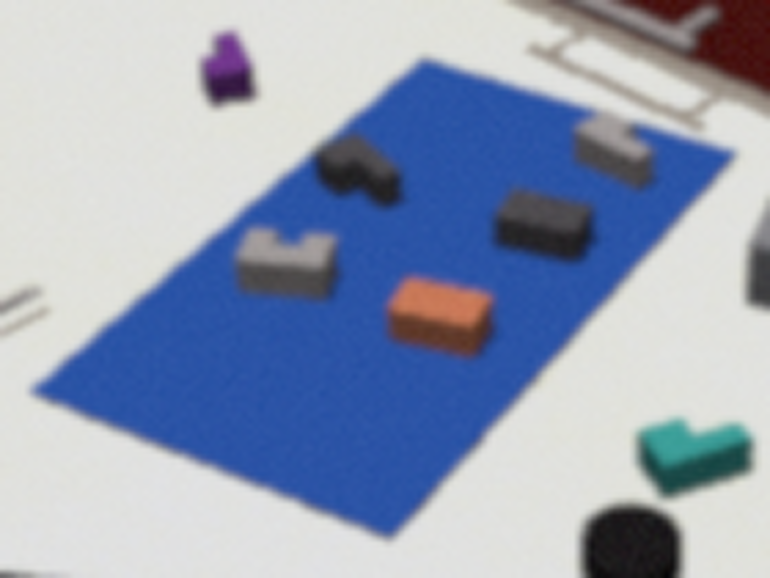

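```bash
cat > fit.py <<'E'
from h import *
from scipy.optimize import minimize
T={'whole':[(-22,-13),(22,-13),(22,13),(-22,13)],
'chipped_left':[(-22,-13),(22,-13),(22,0),(0,0),(0,13),(-22,13)],
'chipped_right':[(-22,-13),(0,-13),(0,0),(22,0),(22,13),(-22,13)],
'notched':[(-22,-13),(22,-13),(22,13),(7,13),(7,3),(-7,3),(-7,13),(-22,13)]}
def render(f,poly,x,y,a,z0,roi,S):
    u0,v0,w,h=roi; m=np.zeros((h*S,w*S),np.uint8)
    c,s=np.cos(a),np.sin(a)
    def pr(z): return [w2px(f,(x+c*p-s*q,y+s*p+c*q,z)) for p,q in poly]
    B,Tt=np.array(pr(z0)),np.array(pr(z0+20)); n=len(poly)
    def fp(P): cv2.fillPoly(m,[np.round(((np.array(P)-[u0,v0]+.5)*S-.5)*16).astype(np.int32)],1,shift=4)
    fp(Tt); fp(B)
    for i in range(n):
        j=(i+1)%n; fp([B[i],B[j],Tt[j],Tt[i]])
    return m
def segm(f,roi,S,kind):
    u0,v0,w,h=roi; im=f['img'][v0:v0+h,u0:u0+w].astype(np.float32)
    im=cv2.resize(im,None,fx=S,fy=S,interpolation=cv2.INTER_CUBIC)
    sat=im[...,2]-im[...,0]   # blue minus red
    ref=np.percentile(sat,60)
    return (sat<0.5*ref).astype(np.uint8)
def fit(f,kind,x0,y0,z0=3,half=20,yaws=np.arange(0,360,15),S=4):
    u,v=w2px(f,(x0,y0,z0+10)); roi=(int(u)-half,int(v)-half,2*half,2*half)
    m=segm(f,roi,S,kind)
    n,l,st,ce=cv2.connectedComponentsWithStats(m)
    k=min(range(1,n),key=lambda i:np.hypot(*(ce[i]-half*S)) if st[i,4]>40 else 1e9); m=(l==k).astype(np.uint8)
    def cost(p):
        r=render(f,T[kind],p[0],p[1],p[2],z0,roi,S); return 1-(r&m).sum()/max(1,(r|m).sum())
    best=None
    for a in np.deg2rad(yaws):
        for dx in (-5,5):
            c=cost((x0+dx,y0,a))
            if best is None or c<best[0]: best=(c,(x0+dx,y0,a))
    cand=sorted([(cost((x0,y0,a)),a) for a in np.deg2rad(yaws)])[:3]
    out=None
    for c,a in cand:
        r=minimize(cost,(x0,y0,a),method='Nelder-Mead',options=dict(initial_simplex=[(x0,y0,a),(x0+6,y0,a),(x0,y0+6,a),(x0,y0,a+.15)],xatol=.05,fatol=1e-4))
        if out is None or r.fun<out.fun: out=r
    return out.x[0],out.x[1],np.rad2deg(out.x[2])%360,1-out.fun
E
cat > locate.py <<'E'
from fit import *
L=[('chipped_left',562,110),('whole',556,29),('whole',548,-60),('chipped_right',453,29),('notched',461,-58)]
for n in('top','scene'):
    f=eyes.grab_frame(n)
    for k,x,y in L: print(n,k,np.round(fit(f,k,x,y),2))
E
python3 locate.py
```

```text
top chipped_left [561.31 107.19 346.61   0.96]
top whole [556.54  27.02   7.77   0.95]
top whole [547.32 -62.44   7.97   0.93]
top chipped_right [449.43  24.81 332.84   0.94]
top notched [458.44 -58.32  17.12   0.93]
scene chipped_left [5.3362e+02 1.6545e+02 1.8910e+02 2.1000e-01]
scene whole [559.87  33.61  11.06   0.9 ]
scene whole [550.25 -55.69 189.64   0.95]
scene chipped_right [4.0333e+02 4.6310e+01 3.5861e+02 2.7000e-01]
scene notched [462.26 -51.97  18.79   0.96]
```

```bash
cat > plan.py <<'E'
from h import *
import sys
# usage: plan(x,y,z,yaw) ; yaw = world angle (deg) of tool y axis (mod 180), tool z down
def plan(x,y,z,yaw,s=None):
    s=s or status.state(); R0=R.from_rotvec(s['ee_rot']); p0=s['tcp_pos']
    best=None
    for k in (0,180):
        a=np.deg2rad(yaw+k); ty=np.array([np.cos(a),np.sin(a),0]); tz=np.array([0,0,-1.]); tx=np.cross(ty,tz)
        Rt=R.from_matrix(np.column_stack([tx,ty,tz])); rv=(R0.inv()*Rt).as_rotvec()
        if best is None or np.linalg.norm(rv)<np.linalg.norm(best): best=rv
    t=R0.inv().apply(np.array([x,y,z])-p0)/30
    print('T',t.round(2).tolist(),'R',(np.rad2deg(best)/6).round(2).tolist(),'rows',round(np.linalg.norm(t)*30/41.7,1),round(np.rad2deg(np.linalg.norm(best))/7.16,1))
def st():
    s=status.state(); M=R.from_rotvec(s['ee_rot']).as_matrix()
    print('t',s['time_s'],'tcp',s['tcp_pos'].round(1),'yawY',round(np.rad2deg(np.arctan2(M[1,1],M[0,1])),1),'tilt',round(np.rad2deg(np.arccos(-M[2,2])),2),'F',s['ft_force'].round(1),'w',round(s['width'],1),'q',s['q'].round(2))
E
python3 - <<'E'
from plan import *
st(); plan(530,80,300,76.6)
E
```

```text
t 2.1 tcp [ 292.8 -663.2  303.9] yawY -66.2 tilt 0.0 F [ 0.8 -0.2 -0.1] w 85.3 q [ 1.06  0.59  0.05  1.61 -0.03  0.94 -0.03]
T [17.24, -19.47, 0.13] R [-0.0, 0.0, 6.2] rows 18.7 5.2
```

>>> play_rows([
  [[60,17.2,-19.5,0.1,0,0,-23.8],[60,17.2,-19.5,0.1,0,0,-23.8],[60,17.2,-19.5,0.1,0,0,-23.8],[60,17.2,-19.5,0.1,0,0,-23.8],[60,17.2,-19.5,0.1,0,0,-23.8],[60,17.2,-19.5,0.1,0,0,-23.8],[60,17.2,-19.5,0.1,0,0,-23.8],[60,17.2,-19.5,0.1,0,0,-23.8],[60,17.2,-19.5,0.1,0,0,-23.8],[60,17.2,-19.5,0.1,0,0,-23.8],[60,17.2,-19.5,0.1,0,0,-23.8],[60,17.2,-19.5,0.1,0,0,-23.8],[60,17.2,-19.5,0.1,0,0,-23.8],[60,17.2,-19.5,0.1,0,0,-23.8],[60,17.2,-19.5,0.1,0,0,-23.8],[60,17.2,-19.5,0.1,0,0,-23.8],[60,17.2,-19.5,0.1,0,0,-23.8],[60,17.2,-19.5,0.1,0,0,-23.8],[60,17.2,-19.5,0.1,0,0,-23.8],[60,17.2,-19.5,0.1,0,0,-23.8]],
])

```text
time_s: 3.77
tcp_pos: [530.5, 88.9, 302.6]
ee_rot: [0.341, 3.118, 0.012]
ft_force: [0.9, -0.0, -0.7]
width: 51.1
```

```bash
python3 - <<'E'
from plan import *
st()
f=eyes.grab_frame('scene'); save(f,'s1.png')
st()
s=status.state(); M=R.from_rotvec(s['ee_rot']).as_matrix(); p=s['tcp_pos']
for n in('top','scene'):
    f=eyes.grab_frame(n)
    i=f['img'].copy()
    for q,c in((p,(255,0,0)),(p+60*M[:,2]+25*M[:,1],(0,255,0)),(p+60*M[:,2]-25*M[:,1],(0,255,0))):
        u,v=w2px(f,q); print(n,u,v); cv2.circle(i,(int(u),int(v)),1,c,-1)
        if c==(255,0,0): U,V=int(u),int(v)
    g={'img':cv2.resize(i[V-50:V+70,U-80:U+80],None,fx=5,fy=5,interpolation=cv2.INTER_CUBIC)}; save(g,'g_%s.png'%n)
E
```

```text
t 3.7667 tcp [530.5  88.9 302.6] yawY 77.5 tilt 0.51 F [ 0.9 -0.  -0.7] w 51.1 q [ 0.3   0.44 -0.72  2.01  0.39  0.82  0.71]
t 3.8167 tcp [529.6  85.  301.7] yawY 77.5 tilt 0.23 F [ 0.1 -0.9  0. ] w 51.4 q [ 0.3   0.44 -0.72  2.01  0.39  0.82  0.71]
top 295.9488680241326 208.7932533615289
top 287.61743407512006 208.93484002045543
top 306.3207533277846 212.81811001597347
scene 311.2525175057795 108.12937012826248
scene 317.59783262483126 127.10267623549161
scene 305.2793701734905 133.30231443404134
```

View pics/g_scene.png

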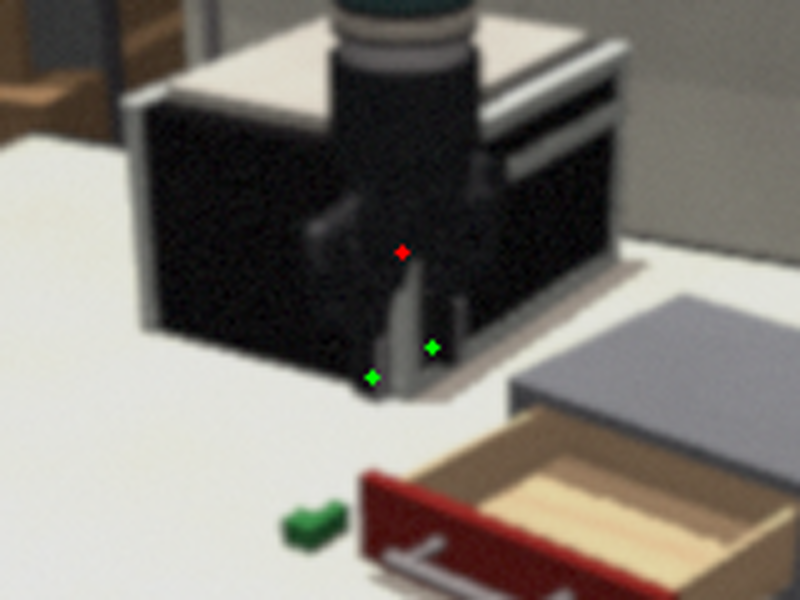

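View pics/g_top.png

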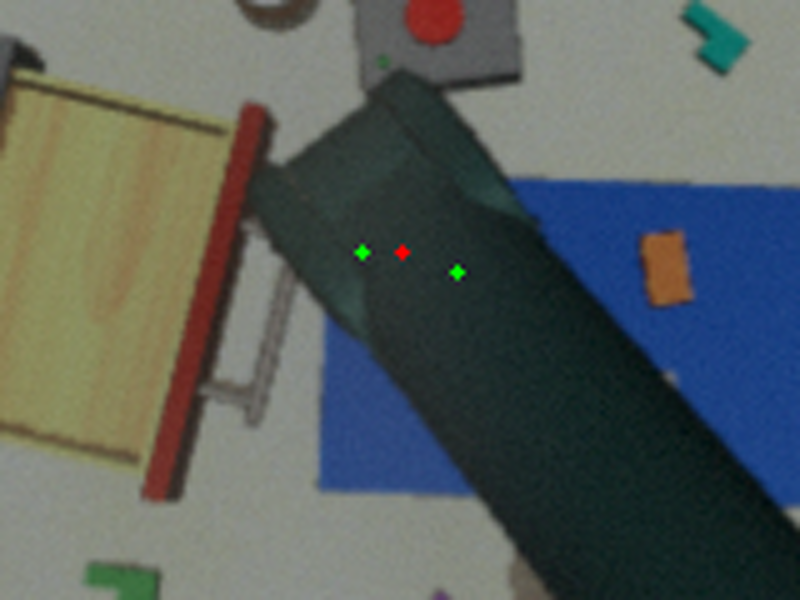

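```bash
python3 - <<'E'
from plan import *
st(); plan(553,112.5,140,76.6); plan(553,112.5,78,76.6)
E
```

```text
t 3.9167 tcp [528.5  80.3 300.7] yawY 76.5 tilt 0.04 F [-1.1 -0.7  0.4] w 51.2 q [ 0.3   0.44 -0.71  2.02  0.39  0.82  0.7 ]
T [-0.55, 1.24, 5.36] R [-0.0, -0.01, -0.02] rows 4.0 0.0
T [-0.55, 1.24, 7.42] R [-0.0, -0.01, -0.02] rows 5.4 0.0
```

>>> play_rows([
  [[60,-0.55,1.24,2,0,0,0],[60,-0.55,1.24,3,0,0,0],[60,-0.55,1.24,4,0,0,0],[60,-0.55,1.24,5,0,0,0],[60,-0.55,1.24,5.4,0,0,0],[60,-0.55,1.24,5.4,0,0,0],[60,-0.55,1.24,5.4,0,0,0]],
])

```text
time_s: 4.5
tcp_pos: [553.3, 111.6, 139.3]
ee_rot: [-0.37, -3.12, 0.002]
ft_force: [-0.4, -0.1, -0.3]
width: 50.8
```

```bash
python3 - <<'E'
from plan import *
st(); plan(553,112.5,78,76.6)
f=eyes.grab_frame('scene'); g={'img':cv2.resize(f['img'][110:230,250:410],None,fx=5,fy=5,interpolation=cv2.INTER_CUBIC)}; save(g,'a1.png')
E
```

```text
t 4.5 tcp [553.3 111.6 139.3] yawY 76.5 tilt 0.06 F [-0.4 -0.1 -0.3] w 50.8 q [ 0.09  0.68 -0.52  2.06  0.63  0.56  0.45]
T [0.02, 0.03, 2.04] R [-0.01, 0.0, -0.02] rows 1.5 0.0
```

View pics/a1.png

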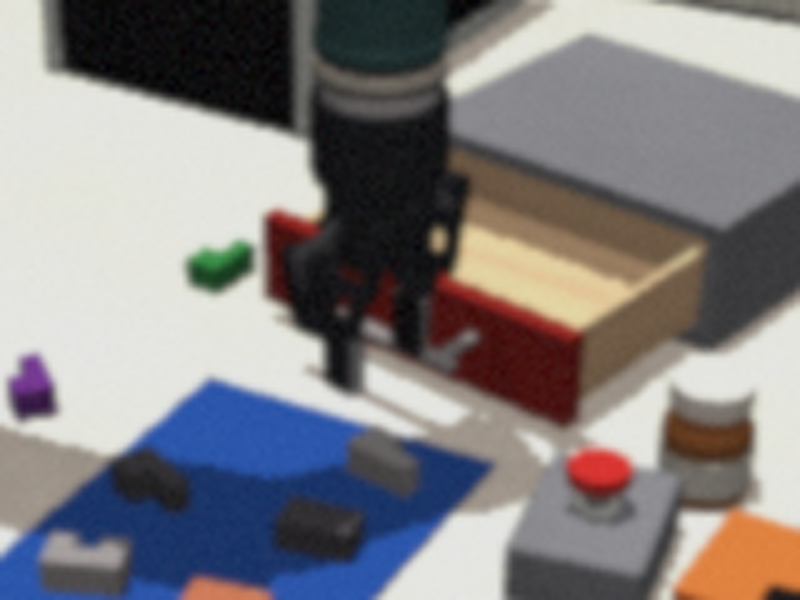

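>>> play_rows([
  [[60,0,0,1,0,0,0],[60,0,0,1.6,0,0,0],[60,0,0,2.05,0,0,0],[60,0,0,2.05,0,0,0],[60,0,0,2.05,0,0,0]],
])

```text
time_s: 4.97
tcp_pos: [555.4, 113.6, 80.3]
ee_rot: [0.367, 3.115, 0.004]
ft_force: [0.3, 0.1, 0.0]
width: 51.2
```

```bash
python3 - <<'E'
from plan import *
st()
f=eyes.grab_frame('scene'); g={'img':cv2.resize(f['img'][110:230,250:410],None,fx=5,fy=5,interpolation=cv2.INTER_CUBIC)}; save(g,'a2.png')
E
```

```text
t 4.9667 tcp [555.4 113.6  80.3] yawY 76.6 tilt 0.35 F [0.3 0.1 0. ] w 51.2 q [ 0.02  0.77 -0.42  2.07  0.73  0.44  0.37]
```

View pics/a2.png

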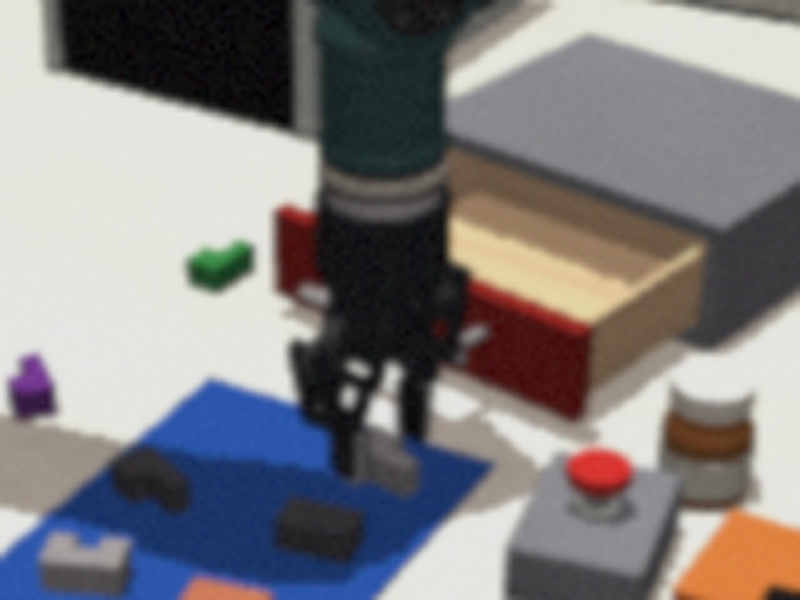

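>>> play_rows([
  [[0,0,0,0.05,0,0,0],[0,0,0,0.05,0,0,0],[0,0,0,0.05,0,0,0],[0,0,0,0.05,0,0,0],[0,0,0,0.05,0,0,0],[0,0,0,0.05,0,0,0],[0,0,0,-0.5,0,0,0],[0,0,0,-1.5,0,0,0],[0,0,0,-2.5,0,0,0],[0,0,0,-3.5,0,0,0],[0,0,0,-3.5,0,0,0],[0,0,0,-3.5,0,0,0]],
])

```text
time_s: 6.02
tcp_pos: [554.1, 112.6, 184.1]
ee_rot: [0.367, 3.117, 0.002]
ft_force: [0.1, -0.1, -2.1]
width: 24.7
```

```bash
python3 - <<'E'
from plan import *
st()
f=eyes.grab_frame('scene'); g={'img':cv2.resize(f['img'][80:230,250:410],None,fx=4,fy=4,interpolation=cv2.INTER_CUBIC)}; save(g,'a3.png')
print([(round(r['confidence'],2),c2w(f,r['location']).round(0).tolist()) for r in nets.mark_of(f,'drawer_mid')+nets.mark_of(f,'cab_drawer0_handle')])
f=eyes.grab_frame('top');save(f,'t3.png')
print([(round(r['confidence'],2),c2w(f,r['location']).round(0).tolist()) for r in nets.mark_of(f,'drawer_mid')+nets.mark_of(f,'cab_drawer0_handle')])
E
```

```text
t 6.0167 tcp [554.1 112.6 184.1] yawY 76.6 tilt 0.21 F [ 0.1 -0.1 -2.1] w 24.7 q [ 0.14  0.62 -0.58  2.04  0.57  0.64  0.5 ]
[(0.93, [559.0, 328.0, 23.0]), (0.38, [559.0, 30.0, 5.0]), (0.77, [520.0, 189.0, 53.0]), (0.67, [561.0, 33.0, 7.0]), (0.48, [732.0, 185.0, 1.0])]
[(0.82, [557.0, 324.0, 22.0]), (0.79, [515.0, 186.0, 51.0])]
```

View pics/a3.png

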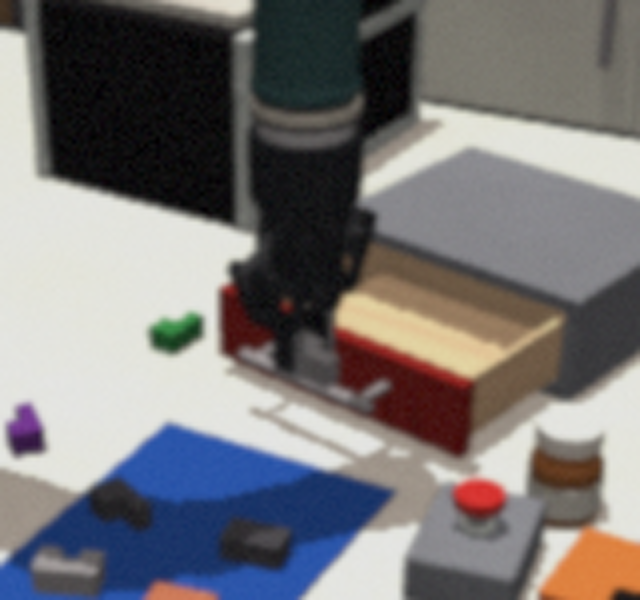

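```bash
python3 - <<'E'
from plan import *
plan(605,280,190,73.7);plan(605,280,114,73.7)
E
```

```text
T [-0.41, 5.84, -0.31] R [-0.01, -0.02, 0.49] rows 4.2 0.4
T [-0.42, 5.84, 2.23] R [-0.01, -0.02, 0.49] rows 4.5 0.4
```

>>> play_rows([
  [[0,-0.1,1,-0.3,0,0,0],[0,-0.2,2.2,-0.3,0,0,0.25],[0,-0.3,3.4,-0.3,0,0,0.5],[0,-0.4,4.6,-0.3,0,0,0.5],[0,-0.4,5.4,-0.3,0,0,0.5],[0,-0.4,5.84,-0.3,0,0,0.5],[0,-0.4,5.84,-0.1,0,0,0.5],[0,-0.4,5.84,0.5,0,0,0.5],[0,-0.4,5.84,1.2,0,0,0.5],[0,-0.4,5.84,1.8,0,0,0.5],[0,-0.4,5.84,2.2,0,0,0.5],[0,-0.4,5.84,2.2,0,0,0.5],[0,-0.4,5.84,2.2,0,0,0.5]],
])

```text
time_s: 7.4
tcp_pos: [604.9, 278.5, 115.3]
ee_rot: [-0.449, -3.108, 0.004]
ft_force: [-0.4, 1.0, -1.2]
width: 24.5
```

```bash
python3 - <<'E'
from plan import *
st()
f=eyes.grab_frame('scene'); g={'img':cv2.resize(f['img'][80:230,270:430],None,fx=4,fy=4,interpolation=cv2.INTER_CUBIC)}; save(g,'a4.png')
E
```

```text
t 7.4 tcp [604.9 278.5 115.3] yawY 73.6 tilt 0.18 F [-0.4  1.  -1.2] w 24.5 q [-0.17  0.81 -0.5   1.83  0.6   0.66  0.26]
```

View pics/a4.png

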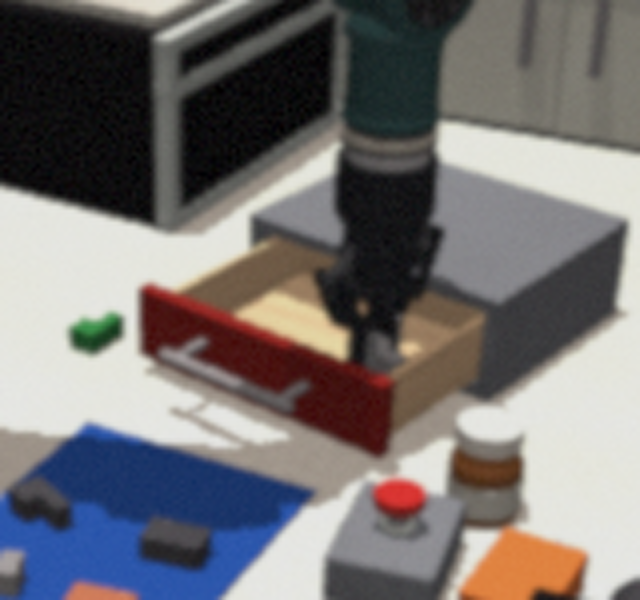

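>>> play_rows([
  [[0,0,0,0.3,0,0,0],[55,0,0,0.3,0,0,0],[55,0,0,0.3,0,0,0],[55,0,0,0.3,0,0,0],[55,0,0,0.3,0,0,0],[55,0,0,-0.5,0,0,0],[55,0,0,-1.5,0,0,0],[55,0,0,-2.5,0,0,0],[55,0,0,-3,0,0,0],[55,0,0,-3,0,0,0]],
])

```text
time_s: 8.28
tcp_pos: [607.3, 282.2, 210.9]
ee_rot: [0.446, 3.103, 0.008]
ft_force: [0.3, 0.4, 0.2]
width: 46.9
```

```bash
python3 - <<'E'
from plan import *
st()
f=eyes.grab_frame('scene'); g={'img':cv2.resize(f['img'][80:230,270:430],None,fx=4,fy=4,interpolation=cv2.INTER_CUBIC)}; save(g,'a5.png')
from fit import *
f2=eyes.grab_frame('top')
for ff in (f2,f):
  for k,x,y in (('chipped_right',453,29),('notched',461,-58)):
    try: print(k,np.round(fit(ff,k,x,y,half=16),2))
    except Exception as e: print(e)
plan(456,30,180,63)
E
```

```text
t 8.2833 tcp [607.3 282.2 210.9] yawY 73.6 tilt 0.47 F [0.3 0.4 0.2] w 46.9 q [-0.12  0.69 -0.59  1.79  0.51  0.8   0.33]
chipped_right [4.5871e+02 2.7140e+01 1.3379e+02 3.0000e-02]
notched [ 4.6517e+02 -6.4010e+01  3.5770e+01  7.0000e-02]
chipped_right [4.1441e+02 4.6290e+01 3.5470e+02 4.0000e-01]
notched [462.03 -51.98  19.14   0.96]
T [2.43, -9.41, 0.89] R [0.0, 0.01, 1.77] rows 7.0 1.5
```

View pics/a5.png

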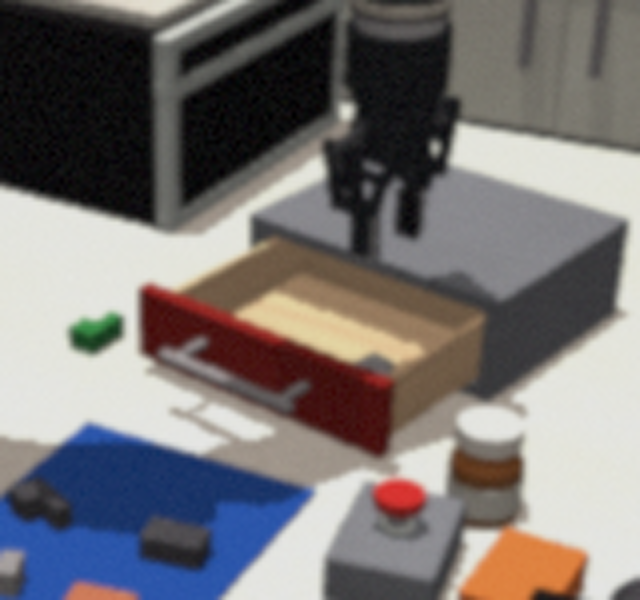

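```bash
python3 - <<'E'
from plan import *
plan(443.2,32.1,180,62.8); plan(443.2,32.1,78,62.8)
E
```

```text
T [2.86, -9.46, 0.89] R [0.0, 0.01, 1.8] rows 7.1 1.5
T [2.86, -9.46, 4.29] R [0.0, 0.01, 1.8] rows 7.8 1.5
```

>>> play_rows([
  [[60,0.3,-1,0,0,0,0.3],[60,0.7,-2.3,0,0,0,0.6],[60,1.1,-3.6,0,0,0,0.9],[60,1.5,-4.9,0.2,0,0,1.2],[60,1.9,-6.2,0.5,0,0,1.5],[60,2.2,-7.3,0.8,0,0,1.8],[60,2.5,-8.3,1,0,0,1.8],[60,2.75,-9.1,1.5,0,0,1.8],[60,2.86,-9.46,2,0,0,1.8],[60,2.86,-9.46,2.4,0,0,1.8],[60,2.86,-9.46,2.4,0,0,1.8],[60,2.86,-9.46,2.4,0,0,1.8]],
])

```text
time_s: 9.38
tcp_pos: [442.2, 32.3, 133.3]
ee_rot: [-0.737, -3.051, 0.002]
ft_force: [-1.1, 0.4, 0.2]
width: 51.1
```

```bash
python3 - <<'E'
from plan import *
st(); plan(443.2,32.1,78,62.8)
f=eyes.grab_frame('scene'); g={'img':cv2.resize(f['img'][120:250,220:380],None,fx=4,fy=4,interpolation=cv2.INTER_CUBIC)}; save(g,'b1.png')
E
```

```text
t 9.3833 tcp [442.2  32.3 133.3] yawY 62.8 tilt 0.19 F [-1.1  0.4  0.2] w 51.1 q [ 0.11  0.59 -0.38  2.33  0.68  0.33  0.24]
T [-0.04, 0.01, 1.84] R [-0.02, -0.03, 0.01] rows 1.3 0.0
```

View pics/b1.png

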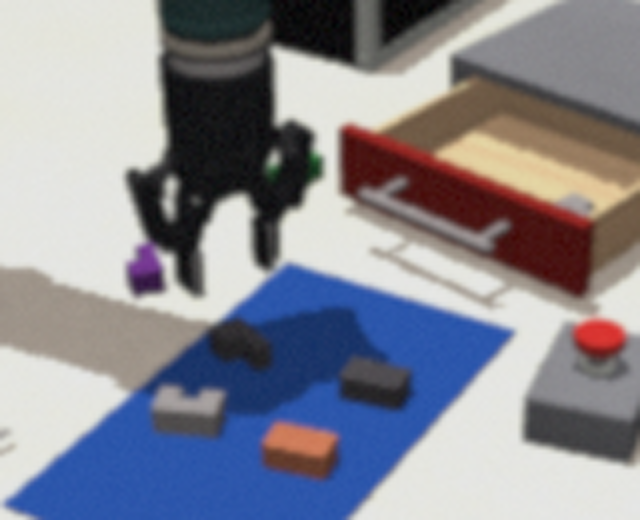

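>>> play_rows([
  [[60,0,0,0.8,0,0,0],[60,0,0,1.4,0,0,0],[60,0,0,1.84,0,0,0],[60,0,0,1.84,0,0,0],[60,0,0,1.84,0,0,0],[60,0,0,1.84,0,0,0]],
])

```text
time_s: 9.93
tcp_pos: [443.6, 32.8, 79.8]
ee_rot: [0.737, 3.053, 0.001]
ft_force: [-0.2, 0.7, -0.4]
width: 51.2
```

```bash
python3 - <<'E'
from plan import *
st()
f=eyes.grab_frame('scene'); g={'img':cv2.resize(f['img'][120:250,220:380],None,fx=4,fy=4,interpolation=cv2.INTER_CUBIC)}; save(g,'b2.png')
E
```

```text
t 9.9333 tcp [443.6  32.8  79.8] yawY 62.9 tilt 0.07 F [-0.2  0.7 -0.4] w 51.2 q [-0.03  0.69 -0.19  2.35  0.81  0.16  0.12]
```

View pics/b2.png

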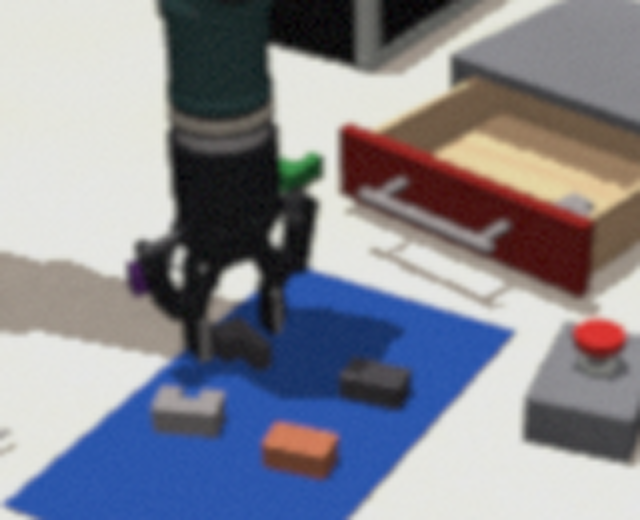

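>>> play_rows([
  [[0,0,0,0.05,0,0,0],[0,0,0,0.05,0,0,0],[0,0,0,0.05,0,0,0],[0,0,0,0.05,0,0,0],[0,0,0,0.05,0,0,0],[0,0,0,0.05,0,0,0],[0,0,0,-0.5,0,0,0],[0,0,0,-1.5,0,0,0],[0,0,0,-2.5,0,0,0],[0,0,0,-3.8,0,0,0],[0,0,0,-3.8,0,0,0],[0,0,0,-3.8,0,0,0]],
])

```text
time_s: 10.98
tcp_pos: [444.0, 31.8, 195.1]
ee_rot: [0.74, 3.049, 0.002]
ft_force: [-0.3, 0.4, -1.8]
width: 24.5
```

```bash
python3 - <<'E'
from plan import *
st()
# slot y=+58 -> block centre is ahead (toward -y drawer), tcp at y=+66
e=np.array([.281,.96]);n=np.array([-.96,.281]);c=np.array([558,326])
for y in (8,66): print(y,c-31*e+y*n)
t=c-31*e+66*n; plan(*t,195,73.7); plan(*t,107,73.7)
f=eyes.grab_frame('scene'); g={'img':cv2.resize(f['img'][100:250,220:380],None,fx=4,fy=4,interpolation=cv2.INTER_CUBIC)}; save(g,'b3.png')
E
```

```text
t 10.9833 tcp [444.   31.8 195.1] yawY 62.7 tilt 0.27 F [-0.3  0.4 -1.8] w 24.5 q [ 0.26  0.48 -0.56  2.29  0.56  0.49  0.34]
8 [541.609 298.488]
66 [485.929 314.786]
T [3.08, 9.02, 0.01] R [0.02, 0.04, -1.83] rows 6.9 1.5
T [3.09, 9.02, 2.95] R [0.02, 0.04, -1.83] rows 7.2 1.5
```

View pics/b3.png

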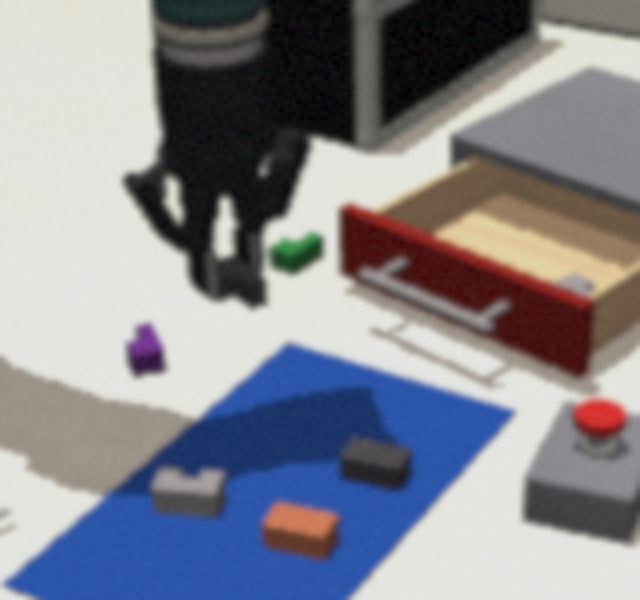

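>>> play_rows([
  [[0,0.3,1,0,0,0,-0.3],[0,0.8,2.3,0,0,0,-0.6],[0,1.2,3.6,0,0,0,-0.9],[0,1.6,4.9,0,0,0,-1.2],[0,2.1,6.2,0,0,0,-1.5],[0,2.5,7.4,0,0,0,-1.83],[0,2.9,8.4,0,0,0,-1.83],[0,3.08,9.02,0,0,0,-1.83],[0,3.08,9.02,0,0,0,-1.83],[0,3.08,9.02,0.5,0,0,-1.83],[0,3.08,9.02,1.2,0,0,-1.83],[0,3.08,9.02,2,0,0,-1.83],[0,3.08,9.02,2.8,0,0,-1.83],[0,3.08,9.02,2.9,0,0,-1.83],[0,3.08,9.02,2.9,0,0,-1.83],[55,3.08,9.02,2.9,0,0,-1.83],[55,3.08,9.02,2.9,0,0,-1.83],[55,3.08,9.02,2.9,0,0,-1.83],[55,3.08,9.02,2.9,0,0,-1.83]],
])

```text
time_s: 12.62
tcp_pos: [485.2, 315.6, 107.5]
ee_rot: [0.443, 3.108, 0.003]
ft_force: [-1.2, -0.1, 1.0]
width: 46.9
```

>>> play_rows([
  [[55,0,0,-0.5,0,0,0],[55,0,0,-1.5,0,0,0],[55,0,0,-2.5,0,0,0],[55,0,0,-3,0,0,0],[55,0,0,-3,0,0,0],[55,0,0,-3,0,0,0]],
])

```text
time_s: 13.12
tcp_pos: [485.1, 315.4, 197.8]
ee_rot: [0.443, 3.108, 0.003]
ft_force: [-0.3, 0.1, 0.3]
width: 46.9
```

```bash
python3 - <<'E'
from plan import *
from fit import *
st()
f=eyes.grab_frame('scene'); g={'img':cv2.resize(f['img'][80:250,240:410],None,fx=3.5,fy=3.5,interpolation=cv2.INTER_CUBIC)}; save(g,'b4.png')
print('notched',np.round(fit(f,'notched',461,-58),2))
f=eyes.grab_frame('top')
try: print('notched',np.round(fit(f,'notched',461,-58),2))
except Exception as e: print(e)
E
```

```text
t 13.1167 tcp [485.1 315.4 197.8] yawY 73.8 tilt 0.19 F [-0.3  0.1  0.3] w 46.9 q [-0.23  0.62 -0.61  2.    0.55  0.68  0.1 ]
notched [462.08 -51.82  18.56   0.96]
notched [458.56 -58.32  17.54   0.93]
```

View pics/b4.png

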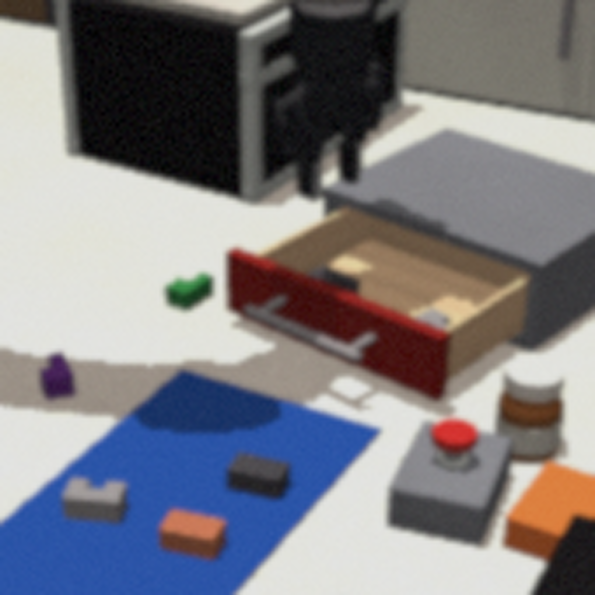

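```bash
python3 - <<'E'
from plan import *
plan(460.3,-55,140,108)
E
```

```text
T [-2.67, -12.05, 1.87] R [-0.01, -0.0, -5.7] rows 9.0 4.8
```

>>> play_rows([
  [[60,-0.25,-1,0,0,0,-0.5],[60,-0.5,-2.3,0,0,0,-1.1],[60,-0.8,-3.6,0,0,0,-1.8],[60,-1.1,-4.9,0,0,0,-2.5],[60,-1.4,-6.2,0.2,0,0,-3.2],[60,-1.7,-7.5,0.4,0,0,-3.9],[60,-1.95,-8.8,0.6,0,0,-4.6],[60,-2.25,-10.1,0.9,0,0,-5.2],[60,-2.5,-11.2,1.2,0,0,-5.7],[60,-2.67,-12.05,1.5,0,0,-5.7],[60,-2.67,-12.05,1.87,0,0,-5.7],[60,-2.67,-12.05,1.87,0,0,-5.7],[60,-2.67,-12.05,1.87,0,0,-5.7]],
])

```text
time_s: 14.3
tcp_pos: [459.8, -54.0, 139.2]
ee_rot: [0.491, -3.101, -0.002]
ft_force: [0.2, 0.6, 0.0]
width: 51.4
```

```bash
python3 - <<'E'
from plan import *
st(); plan(460.3,-55,78,108)
f=eyes.grab_frame('scene'); g={'img':cv2.resize(f['img'][120:270,200:360],None,fx=4,fy=4,interpolation=cv2.INTER_CUBIC)}; save(g,'c1.png')
E
```

```text
t 14.3 tcp [459.8 -54.  139.2] yawY 108.0 tilt 0.16 F [0.2 0.6 0. ] w 51.4 q [ 0.5   0.64 -0.65  2.28  0.88  0.49  1.02]
T [-0.01, -0.04, 2.04] R [0.02, -0.02, 0.0] rows 1.5 0.0
```

View pics/c1.png

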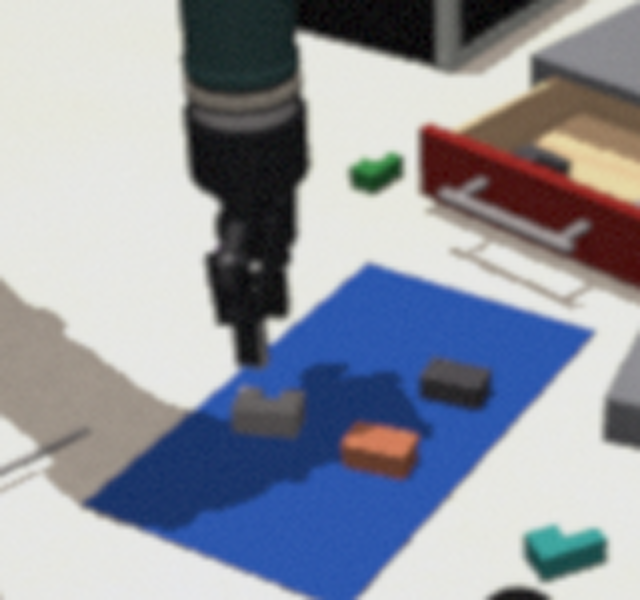

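>>> play_rows([
  [[60,0,0,0.8,0,0,0],[60,0,0,1.5,0,0,0],[60,0,0,2.04,0,0,0],[60,0,0,2.04,0,0,0],[60,0,0,2.04,0,0,0],[0,0,0,2.04,0,0,0],[0,0,0,2.04,0,0,0],[0,0,0,2.04,0,0,0],[0,0,0,2.04,0,0,0],[0,0,0,2.04,0,0,0],[0,0,0,2.04,0,0,0]],
])

```text
time_s: 15.27
tcp_pos: [461.3, -54.1, 80.2]
ee_rot: [-0.492, 3.1, -0.0]
ft_force: [-0.1, -0.0, 5.9]
width: 24.0
```

```bash
python3 - <<'E'
from plan import *
st()
f=eyes.grab_frame('scene'); g={'img':cv2.resize(f['img'][120:270,200:360],None,fx=4,fy=4,interpolation=cv2.INTER_CUBIC)}; save(g,'c2.png')
E
```

```text
t 15.2667 tcp [461.3 -54.1  80.2] yawY 108.0 tilt 0.15 F [-0.1 -0.   5.9] w 24.0 q [ 0.38  0.73 -0.48  2.3   1.09  0.36  0.83]
```

View pics/c2.png

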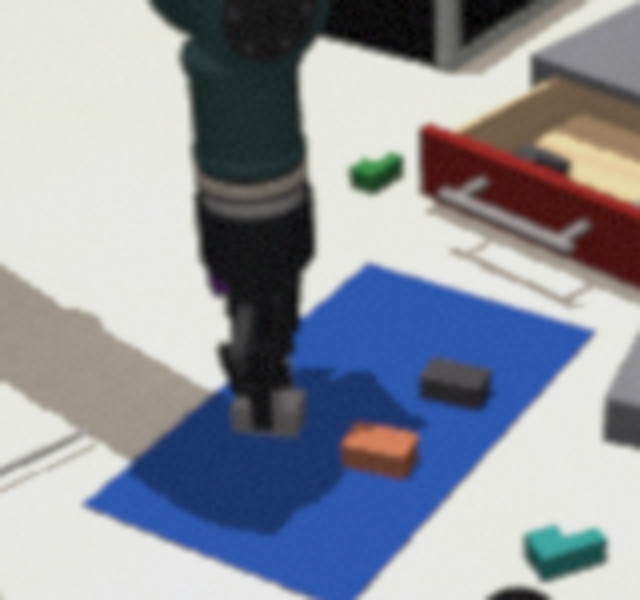

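>>> play_rows([
  [[0,0,0,-0.5,0,0,0],[0,0,0,-1.5,0,0,0],[0,0,0,-2.5,0,0,0],[0,0,0,-3.8,0,0,0],[0,0,0,-3.8,0,0,0],[0,0,0,-3.8,0,0,0]],
])

```text
time_s: 15.82
tcp_pos: [461.5, -54.7, 195.1]
ee_rot: [-0.489, 3.098, -0.002]
ft_force: [0.2, -0.5, -1.8]
width: 24.0
```

```bash
python3 - <<'E'
from plan import *
st(); plan(553,295,195,73.7); plan(553,295,108,73.7)
f=eyes.grab_frame('scene'); g={'img':cv2.resize(f['img'][90:270,200:380],None,fx=3.3,fy=3.3,interpolation=cv2.INTER_CUBIC)}; save(g,'c3.png')
E
```

```text
t 15.8167 tcp [461.5 -54.7 195.1] yawY 107.9 tilt 0.29 F [ 0.2 -0.5 -1.8] w 24.0 q [ 0.6   0.56 -0.78  2.25  0.73  0.6   1.16]
T [-6.49, 10.15, 0.01] R [-0.01, 0.05, 5.7] rows 8.7 4.8
T [-6.48, 10.16, 2.91] R [-0.01, 0.05, 5.7] rows 8.9 4.8
```

View pics/c3.png

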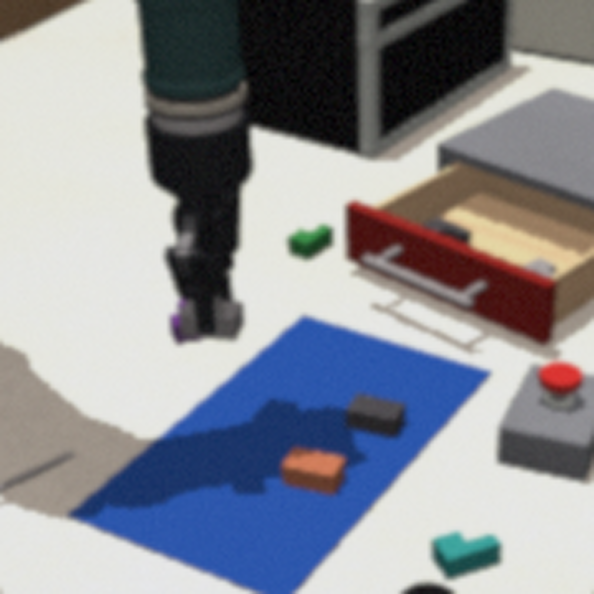

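>>> play_rows([
  [[0,-0.6,1,0,0,0,0.6],[0,-1.3,2.1,0,0,0,1.2],[0,-2.1,3.2,0,0,0,1.9],[0,-2.8,4.3,0,0,0,2.6],[0,-3.5,5.4,0,0,0,3.3],[0,-4.2,6.5,0,0,0,4],[0,-4.9,7.6,0,0,0,4.7],[0,-5.6,8.7,0,0,0,5.3],[0,-6.1,9.6,0,0,0,5.7],[0,-6.49,10.15,0,0,0,5.7],[0,-6.49,10.15,0,0,0,5.7],[0,-6.49,10.15,0,0,0,5.7],[0,-6.49,10.15,0.7,0,0,5.7],[0,-6.49,10.15,1.4,0,0,5.7],[0,-6.49,10.15,2.1,0,0,5.7],[0,-6.49,10.15,2.8,0,0,5.7],[0,-6.49,10.15,2.9,0,0,5.7],[0,-6.49,10.15,2.9,0,0,5.7],[0,-6.49,10.15,2.9,0,0,5.7]],
])

```text
time_s: 17.45
tcp_pos: [551.5, 294.5, 105.8]
ee_rot: [-0.444, -3.109, 0.002]
ft_force: [0.3, -0.3, 0.1]
width: 24.1
```

>>> play_rows([
  [[50,0,0,0,0,0,0],[50,0,0,0,0,0,0],[50,0,0,0,0,0,0],[50,0,0,0,0,0,0],[50,0,0,-0.5,0,0,0],[50,0,0,-1.5,0,0,0],[50,0,0,-2.5,0,0,0],[20,0,-1,-3,0,0,0],[0,0,-2.2,-3,0,0,0],[0,0,-3.4,-3,0,0,0],[0,0,-4.6,-3,0,0,0],[0,0,-5.8,-3,0,0,0],[0,0,-7,-3,0,0,0],[0,0,-7,-3,0,0,0],[0,0,-7,-3,0,0,0]],
])

```text
time_s: 18.7
tcp_pos: [492.5, 91.1, 196.7]
ee_rot: [0.449, 3.109, -0.003]
ft_force: [0.4, 0.0, -0.3]
width: -0.3
```

```bash
python3 - <<'E'
from plan import *
st()
f=eyes.grab_frame('scene'); g={'img':cv2.resize(f['img'][80:260,230:430],None,fx=3.3,fy=3.3,interpolation=cv2.INTER_CUBIC)}; save(g,'c4.png')
P=lambda f,t:[(round(r['confidence'],2),c2w(f,r['location']).round(0).tolist()) for r in nets.mark_of(f,t)]
print(P(f,'drawer_mid'),P(f,'cab_drawer0_handle'))
f=eyes.grab_frame('top'); print(P(f,'drawer_mid'),P(f,'cab_drawer0_handle'))
g={'img':cv2.resize(f['img'][140:270,120:340],None,fx=3.5,fy=3.5,interpolation=cv2.INTER_CUBIC)}; save(g,'c4t.png')
E
```

```text
t 18.7 tcp [492.5  91.1 196.7] yawY 73.6 tilt 0.12 F [ 0.4  0.  -0.3] w -0.3 q [ 0.18  0.55 -0.61  2.17  0.58  0.59  0.43]
[(0.92, [557.0, 328.0, 25.0])] [(0.8, [525.0, 192.0, 54.0])]
[(0.71, [555.0, 321.0, 21.0]), (0.32, [547.0, -64.0, 7.0]), (0.26, [694.0, 80.0, 72.0])] [(0.93, [515.0, 189.0, 52.0]), (0.62, [613.0, 276.0, 20.0])]
```

View pics/c4.png

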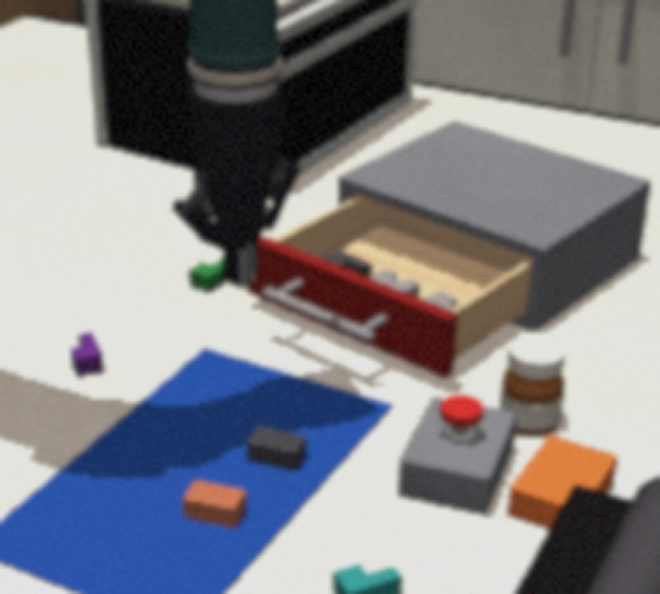

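View pics/c4t.png

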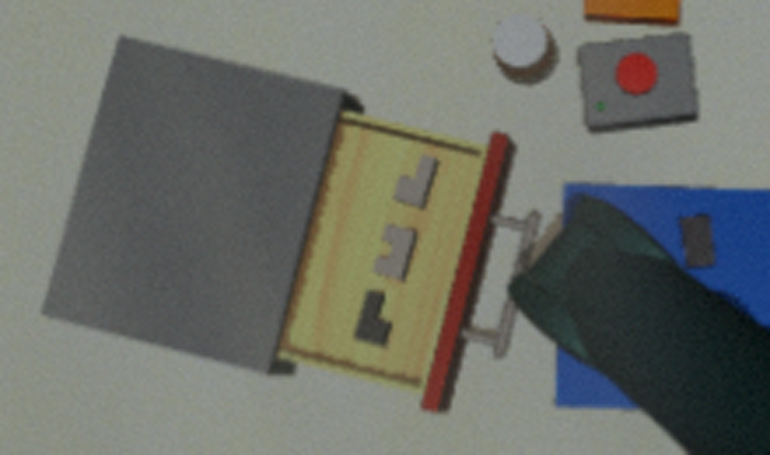

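```bash
python3 - <<'E'
from plan import *
plan(504,140,108,73.7)
E
```

```text
T [0.08, 1.52, 2.95] R [0.01, 0.01, 0.04] rows 2.4 0.0
```

>>> play_rows([
  [[0,0.08,1.5,0.8,0,0,0],[0,0.08,1.5,1.8,0,0,0],[0,0.08,1.5,2.8,0,0,0],[0,0.08,1.5,2.95,0,0,0],[0,0.08,1.5,2.95,0,0,0],[0,0.08,1.8,2.95,0,0,0],[0,0.08,2.1,2.95,0,0,0],[0,0.08,2.4,2.95,0,0,0],[0,0.08,2.7,2.95,0,0,0],[0,0.08,3,2.95,0,0,0],[0,0.08,3.3,2.95,0,0,0],[0,0.08,3.6,2.95,0,0,0],[0,0.08,3.9,2.95,0,0,0],[0,0.08,4.2,2.95,0,0,0],[0,0.08,4.5,2.95,0,0,0],[0,0.08,4.8,2.95,0,0,0],[0,0.08,5.1,2.95,0,0,0],[0,0.08,5.3,2.95,0,0,0],[0,0.08,5.3,2.95,0,0,0]],
])

```text
time_s: 20.58
tcp_pos: [535.7, 249.9, 107.6]
ee_rot: [0.44, 3.11, 0.005]
ft_force: [0.3, -0.1, 0.1]
width: 0.0
```

```bash
python3 - <<'E'
from plan import *
st()
f=eyes.grab_frame('scene'); g={'img':cv2.resize(f['img'][80:260,230:430],None,fx=3.3,fy=3.3,interpolation=cv2.INTER_CUBIC)}; save(g,'d1.png')
P=lambda f,t:[(round(r['confidence'],2),c2w(f,r['location']).round(0).tolist()) for r in nets.mark_of(f,t)]
print(P(f,'drawer_mid'),P(f,'cab_drawer0_handle'))
E
```

```text
t 20.5833 tcp [535.7 249.9 107.6] yawY 73.9 tilt 0.21 F [ 0.3 -0.1  0.1] w 0.0 q [-0.17  0.75 -0.49  2.01  0.67  0.54  0.15]
[(0.74, [580.0, 411.0, 26.0]), (0.47, [700.0, 85.0, 68.0])] []
```

View pics/d1.png

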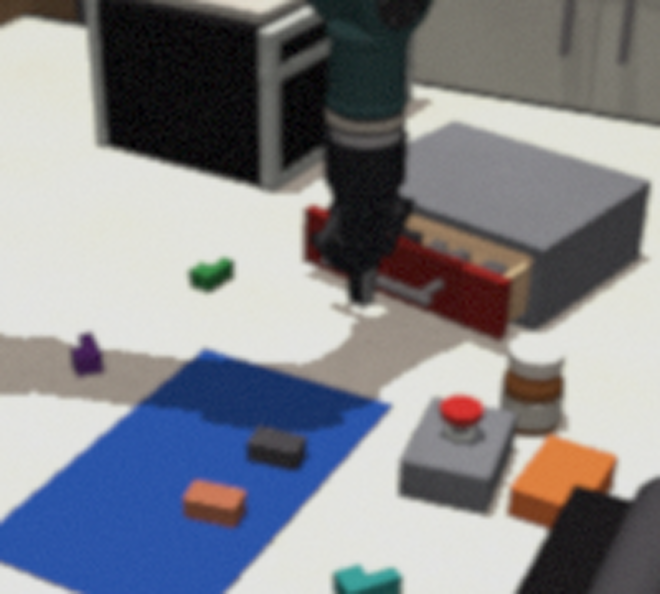

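>>> play_rows([
  [[0,0,0.3,0,0,0,0],[0,0,0.5,0,0,0,0],[0,0,0.7,0,0,0,0],[0,0,0.9,0,0,0,0],[0,0,1,0,0,0,0],[0,0,1,0,0,0,0]],
])

```text
time_s: 21.23
tcp_pos: [543.8, 278.0, 107.7]
ee_rot: [0.441, 3.11, 0.004]
ft_force: [-0.2, 0.1, -0.4]
width: 0.0
```

```bash
python3 - <<'E'
from plan import *
st()
f=eyes.grab_frame('scene'); g={'img':cv2.resize(f['img'][100:220,290:450],None,fx=4.5,fy=4.5,interpolation=cv2.INTER_CUBIC)}; save(g,'d2.png')
E
```

```text
t 21.2333 tcp [543.8 278.  107.7] yawY 73.9 tilt 0.16 F [-0.2  0.1 -0.4] w 0.0 q [-0.2   0.77 -0.5   1.97  0.66  0.57  0.14]
```

View pics/d2.png

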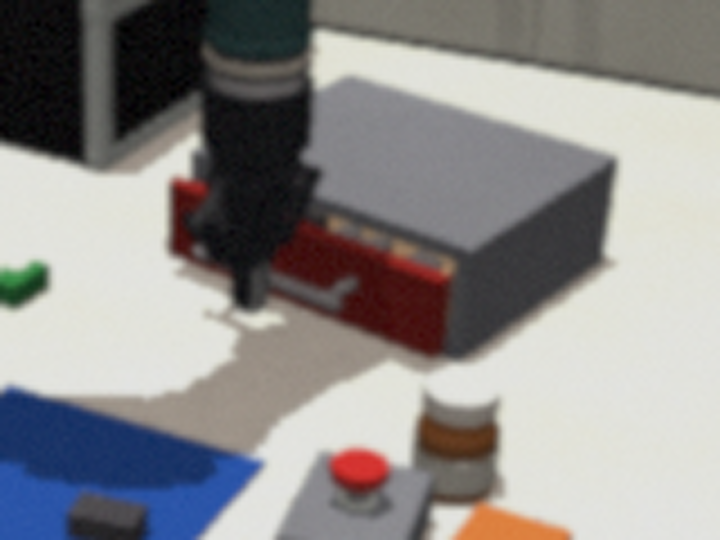

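Nearly shut; continue in small steps and watch the force.

>>> play_rows([
  [[0,0,0.15,0,0,0,0],[0,0,0.25,0,0,0,0],[0,0,0.35,0,0,0,0],[0,0,0.35,0,0,0,0]],
])

```text
time_s: 21.62
tcp_pos: [546.6, 287.2, 107.5]
ee_rot: [0.442, 3.11, 0.002]
ft_force: [0.1, 0.1, 0.6]
width: 0.2
```

>>> play_rows([
  [[0,0,0.1,0,0,0,0],[0,0,0.1,0,0,0,0],[0,0,0.1,0,0,0,0]],
])

```text
time_s: 21.87
tcp_pos: [547.4, 289.5, 107.5]
ee_rot: [0.442, 3.11, 0.002]
ft_force: [-0.0, 0.4, -1.0]
width: -0.0
```

```bash
python3 - <<'E'
from plan import *
st()
f=eyes.grab_frame('scene'); g={'img':cv2.resize(f['img'][100:220,290:450],None,fx=4.5,fy=4.5,interpolation=cv2.INTER_CUBIC)}; save(g,'d3.png')
E
```

```text
t 21.8667 tcp [547.4 289.5 107.5] yawY 73.8 tilt 0.06 F [-0.   0.4 -1. ] w -0.0 q [-0.22  0.78 -0.5   1.95  0.65  0.58  0.13]
```

View pics/d3.png

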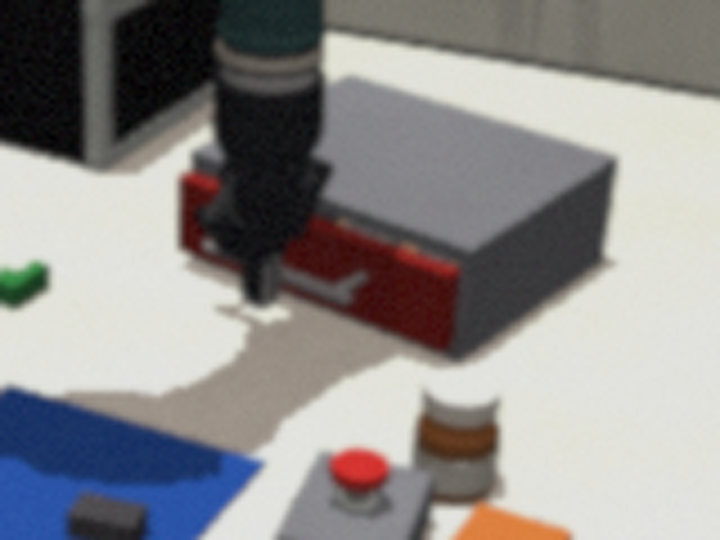

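>>> play_rows([
  [[0,0,0.1,0,0,0,0],[0,0,0.2,0,0,0,0],[0,0,0.2,0,0,0,0]],
])

```text
time_s: 22.17
tcp_pos: [548.9, 294.5, 107.3]
ee_rot: [-0.442, -3.11, 0.002]
ft_force: [-0.7, -1.9, 1.2]
width: -0.1
```

>>> play_rows([
  [[0,0,0.1,0,0,0,0],[0,0,0.1,0,0,0,0],[0,0,0.1,0,0,0,0]],
])

```text
time_s: 22.42
tcp_pos: [549.1, 295.0, 107.1]
ee_rot: [-0.444, -3.109, 0.01]
ft_force: [-1.5, -6.0, 3.3]
width: 0.2
```

>>> play_rows([
  [[0,0,0.1,0,0,0,0],[0,0,0.1,0,0,0,0],[0,0,0.1,0,0,0,0]],
])

```text
time_s: 22.67
tcp_pos: [549.2, 295.4, 106.8]
ee_rot: [-0.445, -3.107, 0.019]
ft_force: [-3.9, -9.2, 6.7]
width: 0.0
```

```bash
python3 - <<'E'
from plan import *
st()
f=eyes.grab_frame('scene'); g={'img':cv2.resize(f['img'][100:220,290:450],None,fx=4.5,fy=4.5,interpolation=cv2.INTER_CUBIC)}; save(g,'d4.png')
E
```

```text
t 22.6667 tcp [549.2 295.4 106.8] yawY 73.7 tilt 0.7 F [-3.9 -9.2  6.7] w 0.0 q [-0.23  0.78 -0.5   1.93  0.65  0.6   0.13]
```

View pics/d4.png

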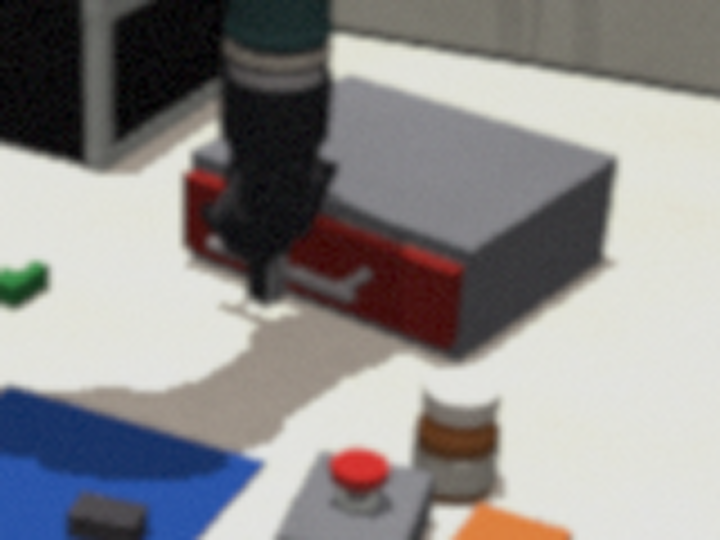

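>>> play_rows([
  [[0,0,-0.5,0,0,0,0],[0,0,-1.5,0,0,0,0],[0,0,-2.5,-0.5,0,0,0],[20,0,-3.7,-1.5,0,0,0],[50,0,-4.9,-2.5,0,0,0],[60,0,-6,-3,0,0,0],[60,0,-6,-3,0,0,0],[60,0,-6,-3,0,0,0]],
])

```text
time_s: 23.38
tcp_pos: [500.6, 124.8, 198.5]
ee_rot: [0.45, 3.106, 0.0]
ft_force: [-0.3, -0.0, 0.5]
width: 50.9
```

```bash
python3 - <<'E'
from plan import *
from fit import *
st()
f=eyes.grab_frame('scene'); g={'img':cv2.resize(f['img'][100:220,290:450],None,fx=4.5,fy=4.5,interpolation=cv2.INTER_CUBIC)}; save(g,'d5.png')
P=lambda f,t:[(round(r['confidence'],2),c2w(f,r['location']).round(0).tolist()) for r in nets.mark_of(f,t)]
print(P(f,'drawer_mid'),P(f,'cab_drawer0_handle'))
print(np.round(fit(f,'whole',549,-58),2),P(f,'stage_mid'))
f=eyes.grab_frame('top'); print(P(f,'drawer_mid'),P(f,'cab_drawer0_handle'))
print(np.round(fit(f,'whole',549,-58),2),P(f,'stage_mid'))
g={'img':cv2.resize(f['img'][140:270,120:340],None,fx=3.5,fy=3.5,interpolation=cv2.INTER_CUBIC)}; save(g,'d5t.png')
E
```

```text
t 23.3833 tcp [500.6 124.8 198.5] yawY 73.5 tilt 0.16 F [-0.3 -0.   0.5] w 50.9 q [ 0.12  0.56 -0.62  2.14  0.57  0.61  0.38]
[(0.97, [591.0, 452.0, 25.0])] [(0.71, [383.0, -308.0, 3.0]), (0.66, [554.0, 316.0, 55.0])]
[550.23 -55.2    5.68   0.96] [(0.64, [539.0, -388.0, 73.0])]
[(0.44, [548.0, 312.0, 52.0])] [(0.74, [547.0, 315.0, 50.0]), (0.7, [548.0, -63.0, 3.0])]
[547.14 -61.96   7.31   0.92] [(0.71, [533.0, -395.0, 74.0])]
```

View pics/d5.png

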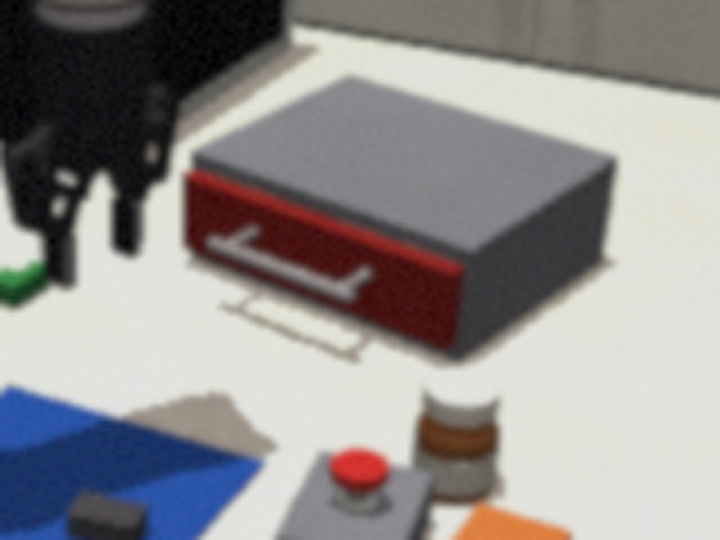

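View pics/d5t.png

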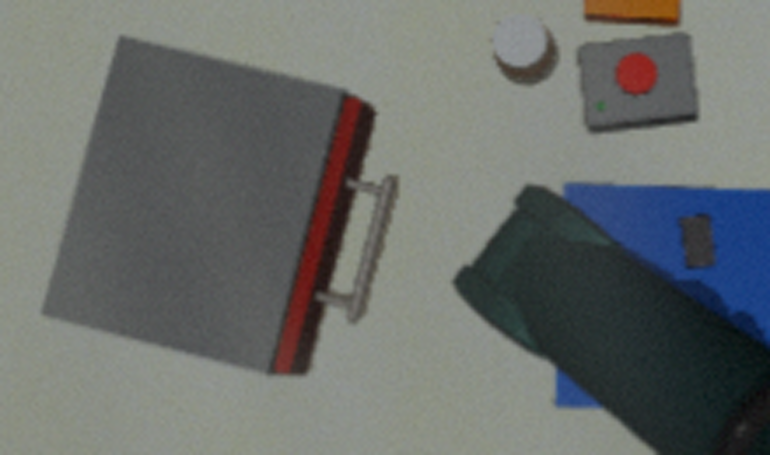

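```bash
python3 - <<'E'
from plan import *
plan(549.5,-57.5,140,97)
E
```

```text
T [-3.3, -5.52, 1.89] R [0.01, -0.01, -3.84] rows 4.8 3.2
```

>>> play_rows([
  [[60,-0.6,-1,0.2,0,0,-0.8],[60,-1.3,-2.2,0.5,0,0,-1.8],[60,-2,-3.4,0.8,0,0,-2.8],[60,-2.7,-4.5,1.2,0,0,-3.84],[60,-3.3,-5.5,1.6,0,0,-3.84],[60,-3.3,-5.5,1.9,0,0,-3.84],[60,-3.3,-5.5,1.9,0,0,-3.84],[60,-3.3,-5.5,1.9,0,0,-3.84]],
])

```text
time_s: 24.45
tcp_pos: [549.2, -57.5, 139.7]
ee_rot: [0.188, -3.135, -0.002]
ft_force: [-0.0, -0.1, -0.6]
width: 51.3
```

```bash
python3 - <<'E'
from plan import *
st(); plan(549.5,-57.5,80,97)
f=eyes.grab_frame('scene'); g={'img':cv2.resize(f['img'][120:270,220:380],None,fx=4,fy=4,interpolation=cv2.INTER_CUBIC)}; save(g,'e1.png')
E
```

```text
t 24.45 tcp [549.2 -57.5 139.7] yawY 96.9 tilt 0.11 F [-0.  -0.1 -0.6] w 51.3 q [ 0.48  0.71 -0.65  2.08  0.76  0.6   0.98]
T [-0.01, -0.0, 1.99] R [0.01, -0.01, -0.02] rows 1.4 0.0
```

View pics/e1.png

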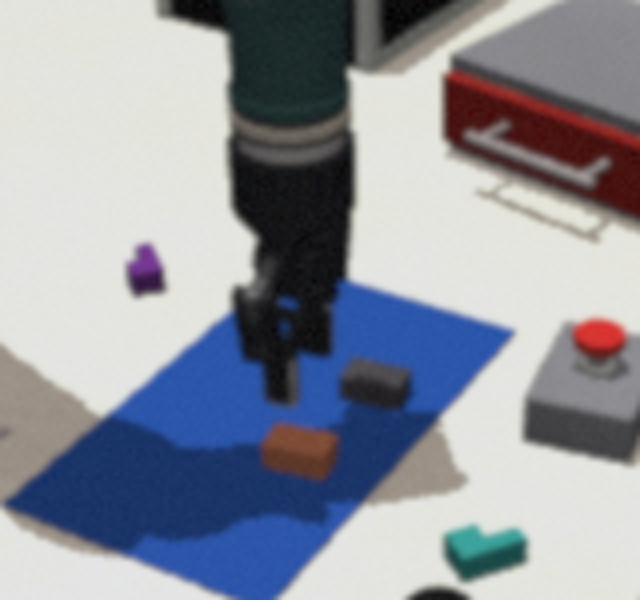

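>>> play_rows([
  [[60,0,0,0.8,0,0,0],[60,0,0,1.5,0,0,0],[60,0,0,1.98,0,0,0],[60,0,0,1.98,0,0,0],[60,0,0,1.98,0,0,0],[0,0,0,1.98,0,0,0],[0,0,0,1.98,0,0,0],[0,0,0,1.98,0,0,0],[0,0,0,1.98,0,0,0],[0,0,0,1.98,0,0,0],[0,0,0,1.98,0,0,0]],
])

```text
time_s: 25.42
tcp_pos: [550.2, -57.9, 82.6]
ee_rot: [-0.188, 3.133, 0.0]
ft_force: [-1.1, 0.5, 5.9]
width: 24.5
```

```bash
python3 - <<'E'
from plan import *
st()
f=eyes.grab_frame('scene'); g={'img':cv2.resize(f['img'][120:270,220:380],None,fx=4,fy=4,interpolation=cv2.INTER_CUBIC)}; save(g,'e2.png')
E
```

```text
t 25.4167 tcp [550.2 -57.9  82.6] yawY 96.9 tilt 0.16 F [-1.1  0.5  5.9] w 24.5 q [ 0.41  0.79 -0.55  2.1   0.88  0.5   0.88]
```

View pics/e2.png

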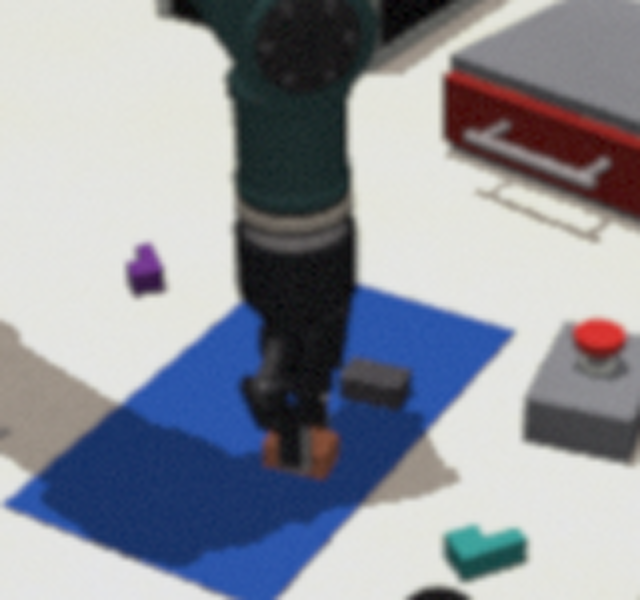

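>>> play_rows([
  [[0,0,0,-0.5,0,0,0],[0,0,0,-1.5,0,0,0],[0,0,0,-2.7,0,0,0],[0,0,0,-3.9,0,0,0],[0,0,0,-5,0,0,0],[0,0,0,-5,0,0,0],[0,0,0,-5,0,0,0]],
])

```text
time_s: 26.05
tcp_pos: [550.3, -58.5, 233.3]
ee_rot: [-0.186, 3.131, -0.002]
ft_force: [-0.6, -0.8, -1.8]
width: 24.4
```

```bash
python3 - <<'E'
from plan import *
st(); plan(538.5,-388.5,230,85)
f=eyes.grab_frame('scene'); save(f,'e3.png')
g={'img':cv2.resize(f['img'][240:340,100:300],None,fx=4,fy=4,interpolation=cv2.INTER_CUBIC)}; save(g,'e3b.png')
f=eyes.grab_frame('top')
g={'img':cv2.resize(f['img'][140:260,400:600],None,fx=4,fy=4,interpolation=cv2.INTER_CUBIC)}; save(g,'e3t.png')
E
```

```text
t 26.05 tcp [550.3 -58.5 233.3] yawY 96.8 tilt 0.28 F [-0.6 -0.8 -1.8] w 24.4 q [ 0.59  0.59 -0.79  2.03  0.61  0.76  1.12]
T [1.69, -10.87, 0.12] R [-0.01, 0.05, 1.97] rows 7.9 1.6
```

View pics/e3.png

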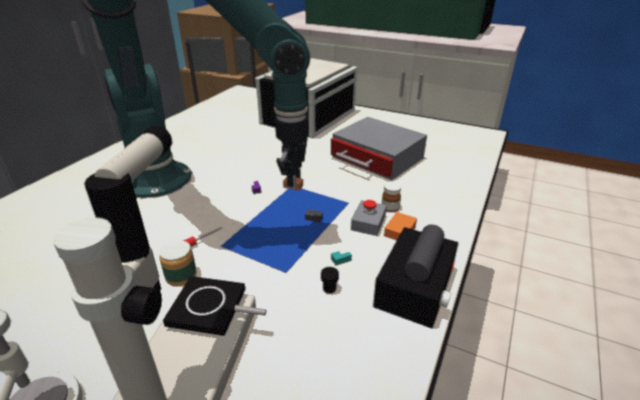

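View pics/e3t.png

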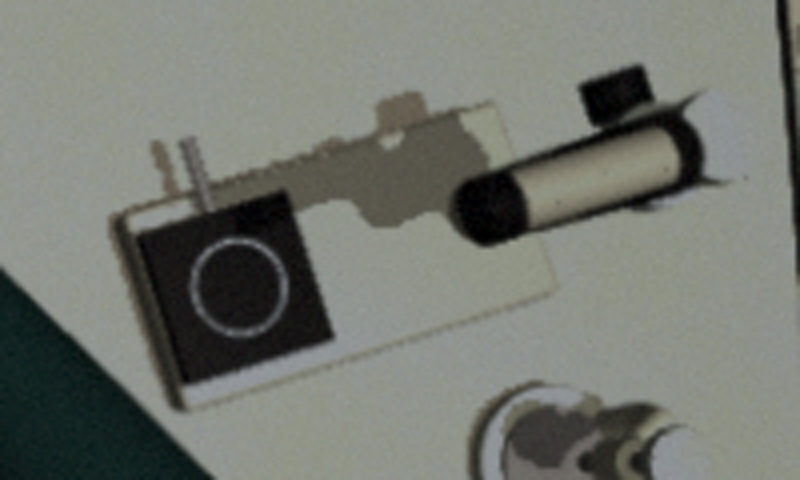

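View pics/e3b.png

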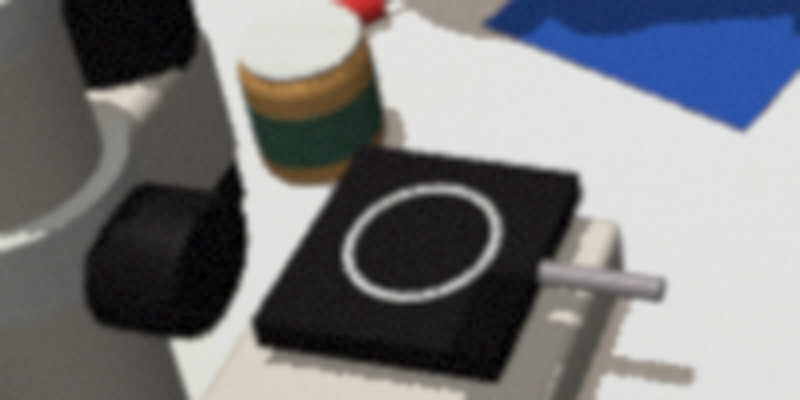

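```bash
python3 - <<'E'
from plan import *
f=eyes.grab_frame('top'); print(px2w(f,459.6,211.4,75))
f=eyes.grab_frame('scene'); print(px2w(f,205.4,300.4,75))
E
```

```text
[ 536.6386039  -396.09946112   75.        ]
[ 541.86717531 -390.80109397   75.        ]
```

```bash
python3 - <<'E'
from plan import *
plan(540,-392.5,230,85);plan(540,-392.5,157,85)
E
```

```text
T [1.59, -11.01, -0.02] R [-0.0, -0.03, 1.97] rows 8.0 1.7
T [1.59, -11.01, 2.42] R [-0.0, -0.03, 1.97] rows 8.2 1.7
```

>>> play_rows([
  [[0,0.15,-1,0,0,0,0.2],[0,0.3,-2.1,0,0,0,0.4],[0,0.5,-3.3,0,0,0,0.6],[0,0.65,-4.5,0,0,0,0.8],[0,0.8,-5.7,0,0,0,1.1],[0,1,-6.9,0,0,0,1.4],[0,1.15,-8.1,0,0,0,1.7],[0,1.35,-9.2,0,0,0,1.97],[0,1.5,-10.2,0,0,0,1.97],[0,1.59,-11,0,0,0,1.97],[0,1.59,-11,0,0,0,1.97],[0,1.59,-11,0.4,0,0,1.97],[0,1.59,-11,1,0,0,1.97],[0,1.59,-11,1.6,0,0,1.97],[0,1.59,-11,1.9,0,0,1.97],[0,1.59,-11,1.9,0,0,1.97],[0,1.59,-11,1.9,0,0,1.97]],
])

```text
time_s: 27.67
tcp_pos: [541.2, -390.2, 172.7]
ee_rot: [-0.133, -3.137, -0.003]
ft_force: [0.7, -0.2, -2.2]
width: 24.4
```

```bash
python3 - <<'E'
from plan import *
st(); plan(540,-392.5,156,85)
f=eyes.grab_frame('scene'); g={'img':cv2.resize(f['img'][200:340,100:300],None,fx=4,fy=4,interpolation=cv2.INTER_CUBIC)}; save(g,'e4.png')
E
```

```text
t 27.6667 tcp [ 541.2 -390.2  172.7] yawY 85.1 tilt 0.16 F [ 0.7 -0.2 -2.2] w 24.4 q [ 0.99  0.77 -0.67  1.81  0.64  0.8   1.48]
T [0.03, -0.08, 0.56] R [0.02, -0.02, 0.02] rows 0.4 0.0
```

View pics/e4.png

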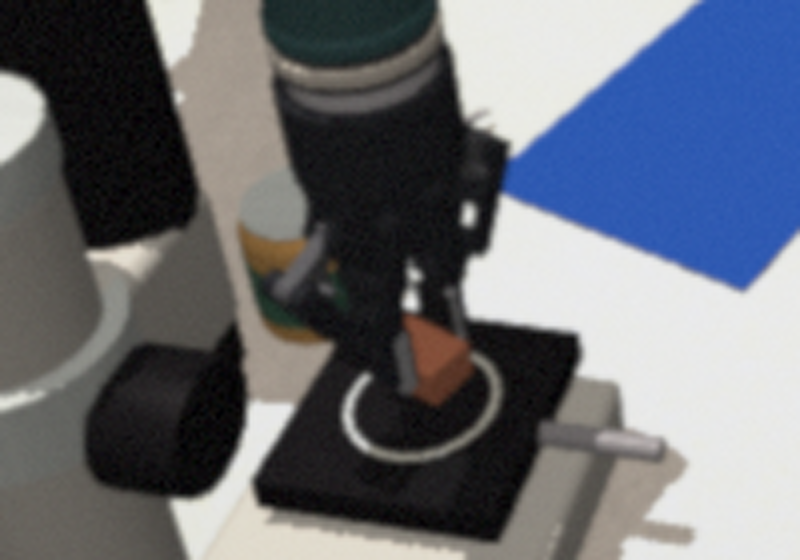

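>>> play_rows([
  [[0,0.03,-0.08,0.3,0,0,0],[0,0.03,-0.08,0.5,0,0,0],[0,0.03,-0.08,0.55,0,0,0],[0,0.03,-0.08,0.55,0,0,0],[0,0.03,-0.08,0.55,0,0,0]],
])

```text
time_s: 28.13
tcp_pos: [540.2, -394.2, 157.5]
ee_rot: [-0.137, -3.139, 0.0]
ft_force: [0.0, 0.1, -1.5]
width: 24.3
```

```bash
python3 - <<'E'
from plan import *
st()
f=eyes.grab_frame('scene'); g={'img':cv2.resize(f['img'][200:340,100:300],None,fx=4,fy=4,interpolation=cv2.INTER_CUBIC)}; save(g,'e5.png')
E
```

```text
t 28.1333 tcp [ 540.2 -394.2  157.5] yawY 85.0 tilt 0.0 F [ 0.   0.1 -1.5] w 24.3 q [ 0.99  0.79 -0.66  1.81  0.66  0.78  1.47]
```

View pics/e5.png

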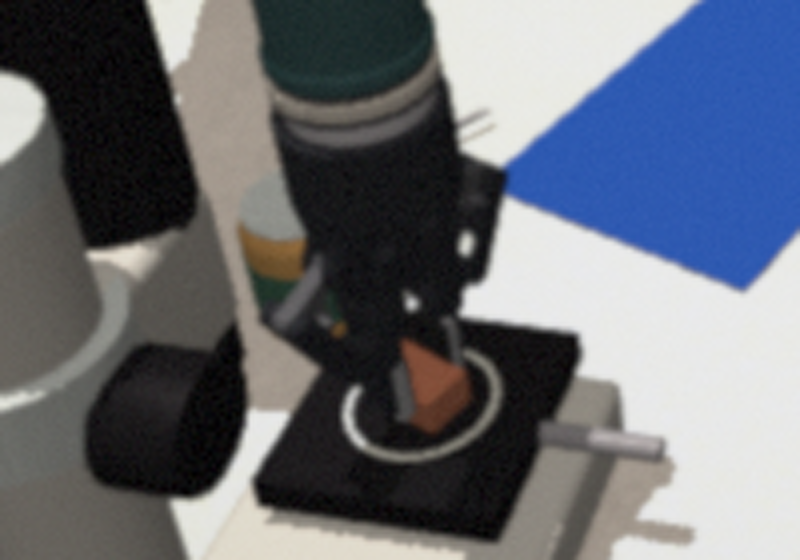

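>>> play_rows([
  [[0,0,0,0.1,0,0,0],[0,0,0,0.1,0,0,0],[0,0,0,0.1,0,0,0]],
])

```text
time_s: 28.43
tcp_pos: [540.6, -394.2, 154.7]
ee_rot: [0.136, 3.138, -0.0]
ft_force: [-0.1, -0.6, -0.7]
width: 24.2
```

>>> play_rows([
  [[60,0,0,0,0,0,0],[60,0,0,0,0,0,0],[60,0,0,0,0,0,0],[60,0,0,0,0,0,0],[60,0,0,0,0,0,0],[60,0,0,-0.3,0,0,0],[60,0,0,-0.9,0,0,0],[60,0,0,-1.8,0,0,0],[60,0,0,-3,0,0,0],[60,0,0,-3,0,0,0],[60,0,0,-3,0,0,0]],
])

```text
time_s: 29.35
tcp_pos: [541.9, -394.4, 247.9]
ee_rot: [0.136, 3.133, -0.004]
ft_force: [-0.1, 0.5, -0.4]
width: 51.1
```

```bash
python3 - <<'E'
from plan import *
st()
P=lambda f,t:[(round(r['confidence'],2),c2w(f,r['location']).round(0).tolist()) for r in nets.mark_of(f,t)]
f=eyes.grab_frame('scene'); g={'img':cv2.resize(f['img'][200:340,100:300],None,fx=4,fy=4,interpolation=cv2.INTER_CUBIC)}; save(g,'e6.png')
print(P(f,'copper_piece'),P(f,'plunger_top'))
f=eyes.grab_frame('top');print(P(f,'copper_piece'),P(f,'plunger_top'))
save(f,'e6t.png')
plan(697,83,230,60)
E
```

```text
t 29.35 tcp [ 541.9 -394.4  247.9] yawY 85.0 tilt 0.34 F [-0.1  0.5 -0.4] w 51.1 q [ 1.04  0.69 -0.73  1.76  0.57  0.91  1.54]
[(0.87, [540.0, -392.0, 76.0]), (0.33, [561.0, 31.0, 6.0])] [(0.42, [698.0, 82.0, 73.0])]
[(0.5, [535.0, -400.0, 72.0])] [(0.63, [692.0, 77.0, 69.0])]
T [-3.85, 16.29, 0.45] R [0.01, -0.02, 4.17] rows 12.0 3.5
```

View pics/e6.png

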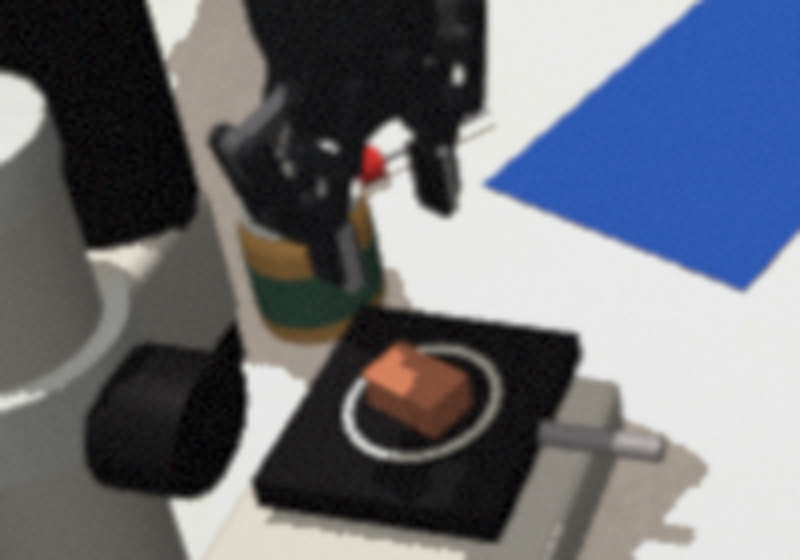

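View pics/e6t.png

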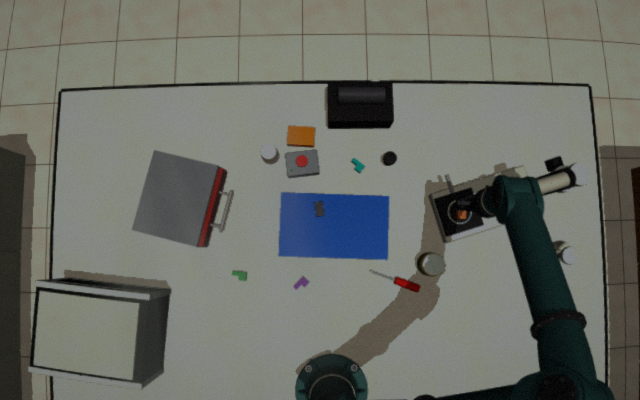

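```bash
python3 - <<'E'
from plan import *
plan(696,81,200,70)
E
```

```text
T [-3.83, 16.22, 1.45] R [0.01, -0.02, 2.5] rows 12.0 2.1
```

>>> play_rows([
  [[60,-0.3,1,0,0,0,0.2],[40,-0.6,2.3,0,0,0,0.5],[0,-0.8,3.6,0,0,0,0.8],[0,-1.1,4.9,0,0,0,1.1],[0,-1.4,6.2,0,0,0,1.4],[0,-1.8,7.5,0,0,0,1.7],[0,-2.1,8.8,0.2,0,0,2],[0,-2.4,10.1,0.4,0,0,2.3],[0,-2.7,11.4,0.6,0,0,2.5],[0,-3,12.7,0.8,0,0,2.5],[0,-3.3,14,1,0,0,2.5],[0,-3.6,15.2,1.2,0,0,2.5],[0,-3.83,16.2,1.4,0,0,2.5],[0,-3.83,16.2,1.45,0,0,2.5],[0,-3.83,16.2,1.45,0,0,2.5],[0,-3.83,16.2,1.45,0,0,2.5]],
])

```text
time_s: 30.98
tcp_pos: [696.4, 79.4, 199.8]
ee_rot: [-0.544, -3.092, 0.003]
ft_force: [0.2, -0.1, -0.2]
width: -0.1
```

```bash
python3 - <<'E'
from plan import *
st(); plan(696,81,150,70)
f=eyes.grab_frame('scene'); g={'img':cv2.resize(f['img'][110:250,290:450],None,fx=4,fy=4,interpolation=cv2.INTER_CUBIC)}; save(g,'f1.png')
E
```

```text
t 30.9833 tcp [696.4  79.4 199.8] yawY 70.0 tilt 0.15 F [ 0.2 -0.1 -0.2] w -0.1 q [ 0.21  0.75 -0.61  1.72  0.54  0.85  0.58]
T [0.03, 0.05, 1.66] R [-0.02, -0.01, 0.01] rows 1.2 0.0
```

View pics/f1.png

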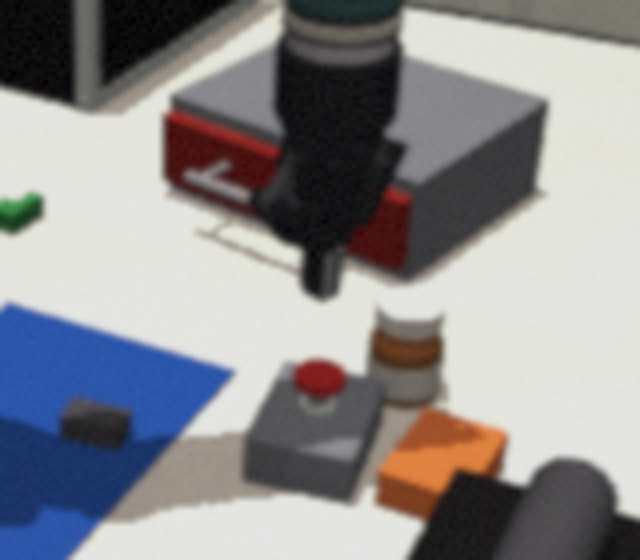

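>>> play_rows([
  [[0,0.03,0.05,0.8,0,0,0],[0,0.03,0.05,1.5,0,0,0],[0,0.03,0.05,1.8,0,0,0],[0,0.03,0.05,2,0,0,0],[0,0.03,0.05,2.2,0,0,0],[0,0.03,0.05,2.2,0,0,0],[0,0.03,0.05,2.2,0,0,0]],
])

```text
time_s: 31.62
tcp_pos: [695.8, 79.3, 135.8]
ee_rot: [-0.548, -3.092, 0.007]
ft_force: [-3.4, -3.7, 6.3]
width: 0.1
```

>>> play_rows([
  [[0,0,0,0.1,0,0,0],[0,0,0,0.2,0,0,0],[0,0,0,0.2,0,0,0]],
])

```text
time_s: 31.87
tcp_pos: [696.3, 79.7, 130.6]
ee_rot: [-0.548, -3.093, 0.006]
ft_force: [-3.9, -3.3, 10.1]
width: -0.2
```

>>> play_rows([
  [[0,0,0,0.1,0,0,0],[0,0,0,0.2,0,0,0],[0,0,0,0.2,0,0,0]],
])

```text
time_s: 32.12
tcp_pos: [696.4, 79.8, 126.7]
ee_rot: [0.548, 3.093, -0.008]
ft_force: [-6.9, -4.4, 18.3]
width: 0.2
```

>>> play_rows([
  [[0,0,0,0.1,0,0,0],[0,0,0,0.1,0,0,0],[0,0,0,0.1,0,0,0],[0,0,0,0.1,0,0,0]],
])

```text
time_s: 32.45
tcp_pos: [696.5, 80.0, 126.6]
ee_rot: [0.548, 3.092, -0.01]
ft_force: [-11.7, -5.9, 30.1]
width: -0.2
```

```bash
python3 - <<'E'
from plan import *
st()
f=eyes.grab_frame('scene'); g={'img':cv2.resize(f['img'][130:340,150:450],None,fx=2.6,fy=2.6,interpolation=cv2.INTER_CUBIC)}; save(g,'f2.png')
E
```

```text
t 32.45 tcp [696.5  80.  126.6] yawY 69.9 tilt 0.36 F [-11.7  -5.9  30.1] w -0.2 q [ 0.17  0.83 -0.55  1.75  0.62  0.75  0.52]
```

View pics/f2.png

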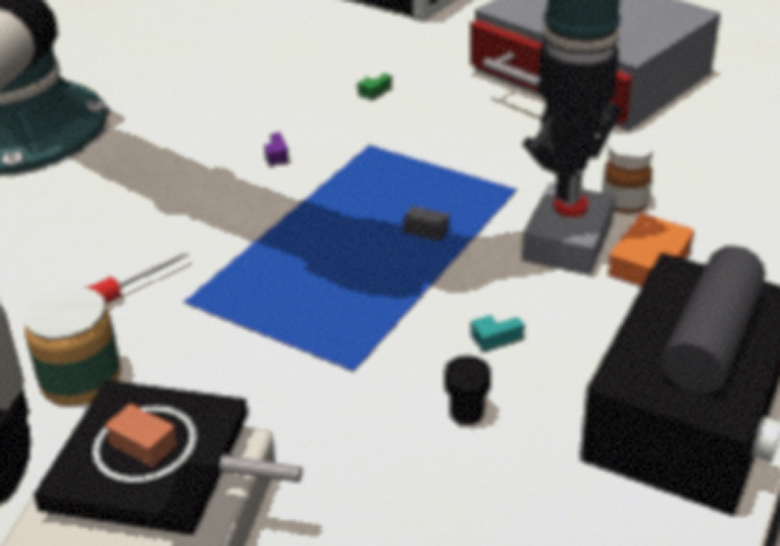

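>>> play_rows([
  [[0,0,0,-0.3,0,0,0],[0,0,0,-0.8,0,0,0],[0,0,0,-1.5,0,0,0],[0,0,0,-2.5,0,0,0],[60,0,0,-3.9,0,0,0],[60,0,0,-3.9,0,0,0],[60,0,0,-3.9,0,0,0]],
])

```text
time_s: 33.08
tcp_pos: [699.0, 82.9, 241.7]
ee_rot: [0.544, 3.086, 0.006]
ft_force: [0.3, 0.4, -0.7]
width: 35.6
```

```bash
python3 - <<'E'
from plan import *
st(); plan(540.6,-394.2,240,85); plan(540.6,-394.2,200,85)
f=eyes.grab_frame('scene'); g={'img':cv2.resize(f['img'][110:250,290:450],None,fx=4,fy=4,interpolation=cv2.INTER_CUBIC)}; save(g,'f3.png')
E
```

```text
t 33.0833 tcp [699.   82.9 241.7] yawY 70.0 tilt 0.53 F [ 0.3  0.4 -0.7] w 35.6 q [ 0.22  0.71 -0.64  1.69  0.51  0.91  0.6 ]
T [-0.48, -16.75, -0.03] R [0.04, 0.08, -2.5] rows 12.1 2.1
T [-0.47, -16.76, 1.3] R [0.04, 0.08, -2.5] rows 12.1 2.1
```

View pics/f3.png

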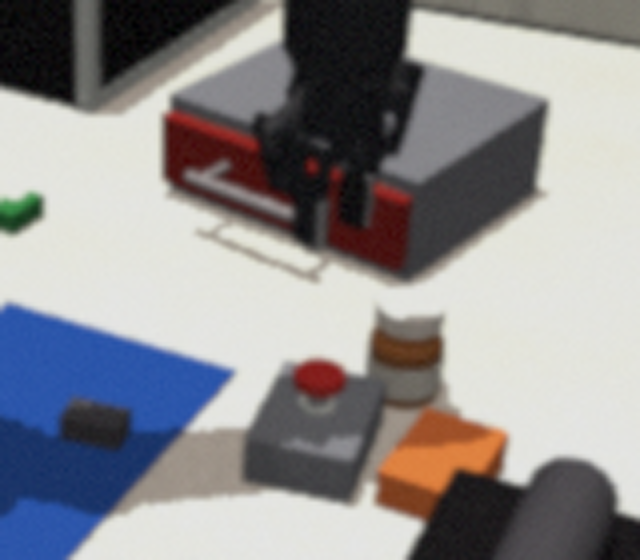

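Plunger is up again. Return to the stage.

>>> play_rows([
  [[60,0,-1,0,0,0,-0.2],[60,0,-2.3,0,0,0,-0.4],[60,-0.1,-3.6,0,0,0,-0.7],[60,-0.1,-4.9,0,0,0,-1],[60,-0.2,-6.2,0,0,0,-1.3],[60,-0.2,-7.5,0,0,0,-1.6],[60,-0.2,-8.8,0,0,0,-1.9],[60,-0.3,-10.1,0,0,0,-2.2],[60,-0.3,-11.4,0,0,0,-2.5],[60,-0.4,-12.7,0,0,0,-2.5],[60,-0.4,-14,0,0,0,-2.5],[60,-0.4,-15.2,0,0,0,-2.5],[60,-0.47,-16.2,0,0,0,-2.5],[60,-0.47,-16.75,0,0,0,-2.5],[60,-0.47,-16.75,0,0,0,-2.5],[60,-0.47,-16.75,0.4,0,0,-2.5],[60,-0.47,-16.75,0.4,0,0,-2.5]],
])

```text
time_s: 34.55
tcp_pos: [537.2, -393.2, 222.1]
ee_rot: [-0.134, -3.135, -0.005]
ft_force: [-0.2, 0.2, 0.3]
width: 51.2
```

```bash
python3 - <<'E'
from plan import *
st(); plan(540.6,-394.2,157,85)
f=eyes.grab_frame('scene'); g={'img':cv2.resize(f['img'][200:340,100:300],None,fx=4,fy=4,interpolation=cv2.INTER_CUBIC)}; save(g,'g1.png')
E
```

```text
t 34.55 tcp [ 537.2 -393.2  222.1] yawY 85.1 tilt 0.28 F [-0.2  0.2  0.3] w 51.2 q [ 1.03  0.71 -0.72  1.78  0.59  0.88  1.53]
T [-0.12, -0.03, 2.17] R [0.03, -0.03, 0.02] rows 1.6 0.0
```

View pics/g1.png

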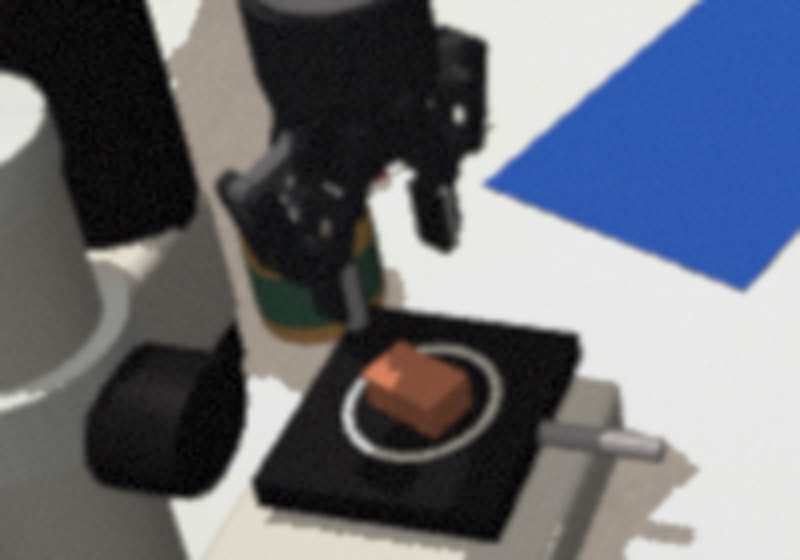

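>>> play_rows([
  [[60,-0.12,-0.03,0.8,0,0,0],[60,-0.12,-0.03,1.6,0,0,0],[60,-0.12,-0.03,2.1,0,0,0],[60,-0.12,-0.03,2.1,0,0,0],[60,-0.12,-0.03,2.1,0,0,0],[0,-0.12,-0.03,2.1,0,0,0],[0,-0.12,-0.03,2.1,0,0,0],[0,-0.12,-0.03,2.1,0,0,0],[0,-0.12,-0.03,2.1,0,0,0],[0,-0.12,-0.03,2.1,0,0,0],[0,-0.12,-0.03,2.1,0,0,0],[0,-0.12,-0.03,1.6,0,0,0],[0,-0.12,-0.03,0.8,0,0,0],[0,-0.12,-0.03,0,0,0,0],[0,-0.12,-0.03,-0.5,0,0,0],[0,-0.12,-0.03,-0.5,0,0,0],[0,-0.12,-0.03,-0.5,0,0,0]],
])

```text
time_s: 36.02
tcp_pos: [541.7, -396.9, 240.9]
ee_rot: [0.137, 3.137, -0.002]
ft_force: [-0.1, 0.8, -1.7]
width: 23.4
```

```bash
python3 - <<'E'
from plan import *
st(); plan(530,-60,230,90)
f=eyes.grab_frame('scene'); g={'img':cv2.resize(f['img'][200:340,100:300],None,fx=4,fy=4,interpolation=cv2.INTER_CUBIC)}; save(g,'g2.png')
E
```

```text
t 36.0167 tcp [ 541.7 -396.9  240.9] yawY 85.0 tilt 0.1 F [-0.1  0.8 -1.7] w 23.4 q [ 1.04  0.7  -0.73  1.76  0.57  0.91  1.54]
T [1.37, 11.15, 0.35] R [-0.01, 0.01, -0.83] rows 8.1 0.7
```

View pics/g2.png

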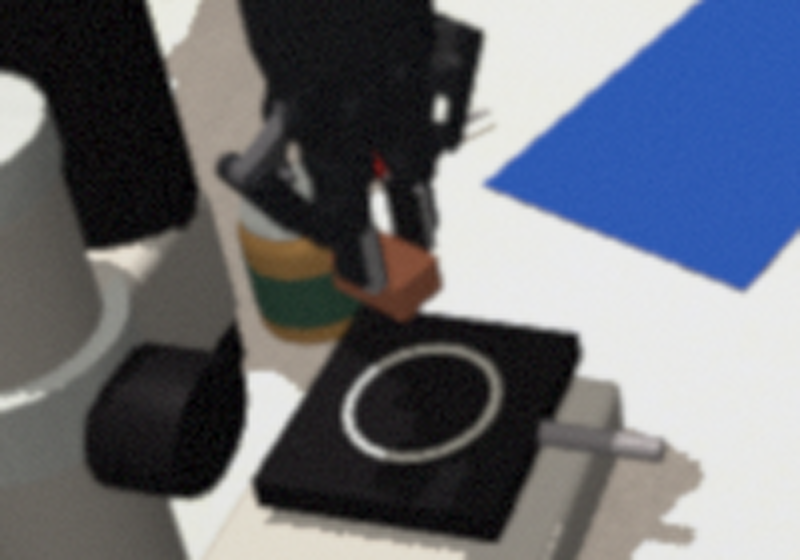

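```bash
python3 - <<'E'
from plan import *
plan(515,-80,240,90); plan(515,-80,88,90)
E
```

```text
T [1.78, 10.44, -0.02] R [-0.0, -0.01, -0.83] rows 7.6 0.7
T [1.77, 10.44, 5.05] R [-0.0, -0.01, -0.83] rows 8.4 0.7
```

>>> play_rows([
  [[0,0.2,1,0,0,0,-0.1],[0,0.4,2.2,0,0,0,-0.2],[0,0.6,3.4,0,0,0,-0.3],[0,0.8,4.6,0,0,0,-0.4],[0,1,5.8,0,0,0,-0.5],[0,1.2,7,0,0,0,-0.6],[0,1.4,8.2,0.5,0,0,-0.7],[0,1.6,9.3,1.2,0,0,-0.8],[0,1.77,10.2,2,0,0,-0.83],[0,1.77,10.44,2.8,0,0,-0.83],[0,1.77,10.44,3.6,0,0,-0.83],[0,1.77,10.44,4.3,0,0,-0.83],[0,1.77,10.44,4.8,0,0,-0.83],[0,1.77,10.44,5,0,0,-0.83],[0,1.77,10.44,5,0,0,-0.83],[0,1.77,10.44,5,0,0,-0.83]],
])

```text
time_s: 37.4
tcp_pos: [513.8, -79.5, 89.8]
ee_rot: [0.001, -3.137, 0.002]
ft_force: [-4.4, 0.5, 8.9]
width: 23.1
```

```bash
python3 - <<'E'
from plan import *
st()
f=eyes.grab_frame('scene'); g={'img':cv2.resize(f['img'][120:270,220:380],None,fx=4,fy=4,interpolation=cv2.INTER_CUBIC)}; save(g,'g3.png')
E
```

```text
t 37.4 tcp [513.8 -79.5  89.8] yawY 90.0 tilt 0.27 F [-4.4  0.5  8.9] w 23.1 q [ 0.43  0.74 -0.51  2.17  0.87  0.45  0.79]
```

View pics/g3.png

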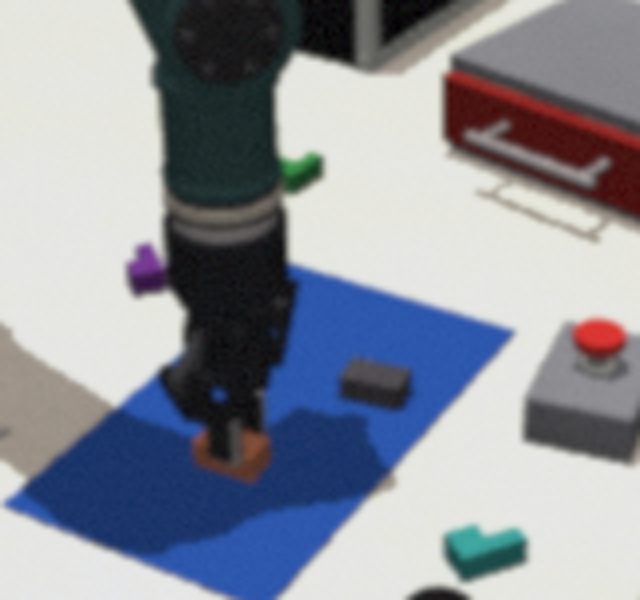

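Touching the mat (8.9 N). Release and lift away.

>>> play_rows([
  [[0,0,0,-0.05,0,0,0],[60,0,0,-0.05,0,0,0],[60,0,0,-0.05,0,0,0],[60,0,0,-0.05,0,0,0],[60,0,0,-0.05,0,0,0],[60,0,0,-0.5,0,0,0],[60,0,0,-1.5,0,0,0],[60,0,0,-2.7,0,0,0],[60,0,0,-4,0,0,0],[60,0,-1,-5,0,0,0],[60,0,-2.2,-5,0,0,0],[60,0,-3.4,-5,0,0,0],[60,0,-4.6,-5,0,0,0],[60,0,-5.8,-5,0,0,0],[60,0,-7,-5,0,0,0],[60,0,-7,-5,0,0,0],[60,0,-7,-5,0,0,0]],
])

```text
time_s: 38.87
tcp_pos: [515.1, -293.2, 239.3]
ee_rot: [-0.01, -3.141, 0.001]
ft_force: [0.7, -0.5, -0.1]
width: 51.2
```

```bash
python3 - <<'E'
from plan import *
from fit import *
st()
P=lambda f,t:[(round(r['confidence'],2),c2w(f,r['location']).round(0).tolist()) for r in nets.mark_of(f,t)]
for n in('scene','top'):
    f=eyes.grab_frame(n); save(f,'z_%s.png'%n)
    print(n,P(f,'copper_piece'),P(f,'sound_1'),P(f,'mat'),P(f,'cab_drawer0_handle'),P(f,'tin'),P(f,'jar'),P(f,'eyepiece'),P(f,'slide_box'),P(f,'driver'))
E
```

```text
t 38.8667 tcp [ 515.1 -293.2  239.3] yawY 89.6 tilt 0.05 F [ 0.7 -0.5 -0.1] w 51.2 q [ 0.97  0.62 -0.77  1.94  0.58  0.82  1.45]
scene [(0.63, [513.0, -77.0, 1.0])] [(0.69, [560.0, 32.0, 3.0])] [(0.65, [509.0, -13.0, 3.0])] [(0.59, [554.0, 316.0, 51.0])] [(0.92, [383.0, -309.0, 2.0])] [(0.58, [733.0, 186.0, 4.0])] [(0.8, [718.0, -188.0, 2.0])] [(0.6, [792.0, 84.0, -1.0]), (0.3, [333.0, -200.0, 2.0])] [(0.44, [336.0, -201.0, 1.0])]
top [(0.4, [509.0, -85.0, 1.0])] [(0.62, [557.0, 23.0, 1.0]), (0.55, [506.0, -20.0, 4.0])] [(0.77, [505.0, -16.0, 1.0])] [(0.92, [550.0, 313.0, 49.0])] [(0.97, [383.0, -307.0, 3.0])] [(0.61, [728.0, 179.0, -4.0])] [(0.61, [710.0, -192.0, -5.0])] [(0.82, [790.0, 83.0, -4.0]), (0.55, [333.0, -204.0, -3.0])] [(0.6, [333.0, -198.0, -4.0])]
```

View pics/z_scene.png

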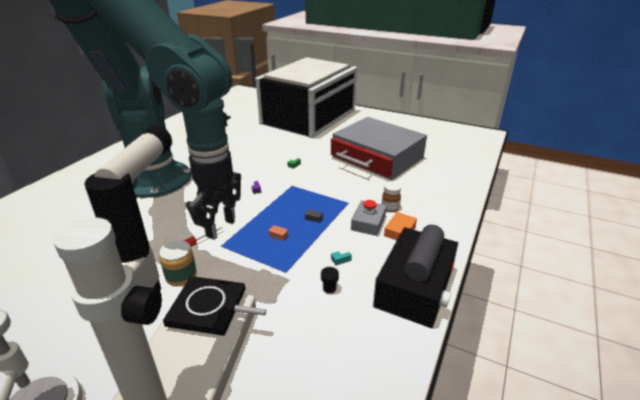

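View pics/z_top.png

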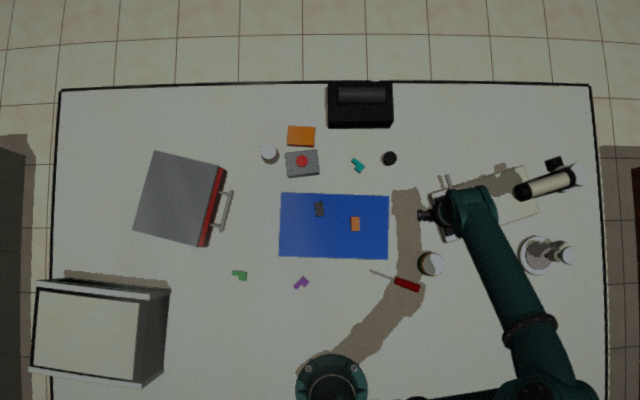

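```bash
python3 - <<'E'
from h import *
f=eyes.grab_frame('top'); a=cv2.resize(f['img'][190:240,290:390],None,fx=7,fy=7,interpolation=cv2.INTER_CUBIC)
b=cv2.resize(f['img'][150:250,180:240],None,fx=5,fy=5,interpolation=cv2.INTER_CUBIC)[:350]
b=np.pad(b,((0,0),(0,0),(0,0))); save({'img':np.hstack([a[:350,:490],b])},'zc.png')
E
```

```text
(no output)
```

View pics/zc.png

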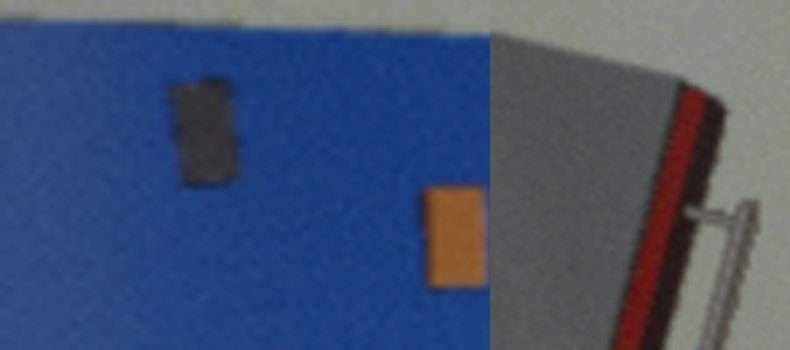

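The dark steel block is whole, the copper block lies flat on the mat, and the drawer front sits against the cabinet with no gap showing. I'm handing the job in.

```bash
python3 - <<'E'
from h import *
print(manip.job_done())
E
```

```text
the job is handed in; nothing more can be done
None
```

The job is done and handed in at about 39 s of the 210 s allowed; no verdict was reported.

**What I did**
- Three misshapen specimens were on the mat: bright chipped_left, dark chipped_right and bright notched_piece. I put all three in the reject drawer and pushed it shut.
- I set the copper specimen in the white ring on the stage and let go. I then pressed the plunger to its stop; the force rose from 18 to 30 N with no further travel, against about 12 N needed at full stroke.
- I let the plunger come up, then put the copper specimen back on the mat at about (514, -79) mm.

**Last checks**
- **Drawer:** the pictures show no gap at the front, and before it was shut all three pieces were visible inside. I could not read the opening directly.
- **Copper on the stage:** its centre was within about 5 mm of the ring's centre in both cameras, by the networks' estimates.
- **Mat and plunger:** the sound dark specimen and the copper specimen lie on the mat, and the plunger is up.
- **Bystanders:** all five are within about 7 mm of where they started by the networks' readings, which is roughly their error. I saw no contact.

**What did not go as planned**
- During the first grasp the gripper nudged the drawer about 8 mm inwards by its handle. It did no harm.
- The two cameras disagreed by about 4 to 7 mm. I used values between the two.

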